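Ready the pressure sprayer for refilling

TASK

Get the bench sprayer ready for refilling. First prove that the wing screw of the tank's hold-down clamp holds: give it a firm tightening twist of about half a newton metre for half a second, without forcing it further. Then open the pressure cap properly - anticlockwise to its first stop, wait there two seconds for the pressure to escape, press down and turn on past the stop - and lay it right way up and flat on the sloped drip rest, gently, whole on the plate; finally put every sanitiser tablet into the tank and leave it open, without disturbing the jars and lids around.

Things in the scene. Friction and masses are not known exactly. Their poses are not given: they have to be found in the camera images.
- tank: Stainless sprayer tank with its base, fixed to the bench. Origin: on the tank's vertical axis, at table height; z up. Vessel 140 mm across up to 104 mm, then a shoulder sloping in to the neck, 72 mm across outside. Inner floor 14 mm up. Its hold-down clamp stands 135 mm from the axis along +y; a gauge sits on its +x side and a valve on its -y side, below the shoulder.
- tank_mouth (a point): Centre of the neck's rim, the tank's mouth (64 mm across inside), 170 mm above the table. A flange with two gaps, on which the cap locks, runs round the neck below the rim, out to 45 mm from the axis.
- cap: Black pressure cap, loose, about 180 g, 107 mm across. Origin: centre of its underside (skirt's lower edge); z up, x along the grip bar on top. Skirt and disc reach 28 mm up; the bar is 84 mm long (x), 22 mm wide (y), from 28 to 52 mm up. Set down, it stands on its skirt. Each start it is locked on the tank: origin 160 mm above the table, x along the tank's x within 0.06 rad.
- cap_grip (a point): Middle of the cap's grip bar, 40 mm above its origin, on the axis. Turned anticlockwise (from above) the cap meets its first stop about 0.6 rad from the tank's x axis. Pushed down there by 5 to 7 mm it turns on; kept down until 1.15 rad, its two lugs then stand in the flange's gaps (up to 2 rad), it rises by 3 mm when let up and lifts straight off.
- cap_seal (a joint): Push-in of the spring seal inside the cap (m): 0 when locked or at the first stop, 0.005 to 0.0075 when the cap is pushed down far enough to pass the stop (about 12 N; 7 N preload and 0.8 N per mm; 0.0078 is its end), -0.003 when the cap is free.
- wing_grip (a point): Middle of the clamp screw's black wing, a bar 70 mm long, 14 mm wide and 26 mm high; its top is 13 mm above this point and 96 mm above the table. At rest its length lies along the tank's y axis. The screw's axis is vertical through this point. The point's axes are those of the screw, at rest the tank's.
- clamp_screw (a joint): Angle of the wing screw (rad), 0 as it stands, already tight; positive is clockwise from above (tightening). Being tight it only winds up springily, 0.1 rad per 0.5 N m, and comes back when let go. From 0.08 rad (0.4 N m) it counts as a firm twist; over 0.24 rad (1.2 N m) it is overtightened, below -0.1 rad loosened.
- rest_plate: Slotted stainless plate of the drip rest, fixed, 160 mm (x, up the slope) by 150 mm (y). Origin: centre of its upper face, 70 mm above the table; z is the face's normal, x points up the slope of 0.35 rad, roughly away from the robot. A lip 11 mm high, 3 mm thick runs along the low edge. The rest and the tray swap sides from start to start.
- tray: Low aluminium tray, 220 mm (x) by 170 mm (y), fixed. Origin: centre of its underside; inner floor 3 mm up, rim 9 mm up and 3 mm thick.
- tab1: White sanitiser tablet, loose, a flat round puck 36 mm across and 18 mm high, about 28 g. Origin: centre of its underside, z up. It starts on the tray's floor. Three to five of the tablets are there; all alike.
- tab2: Another such tablet.
- tab3: Another such tablet.
- tab4: Another such tablet.
- tab5: Another such tablet.
- tab6: Another such tablet.
- jar_a: Bystander: filled black jar with a gold lid, 71 mm across, 88 mm high, loose. Origin: centre of its underside. Leave it alone.
- jar_b: Bystander: another such jar.
- jar_c: Bystander: another such jar.
- lid_a: Bystander: loose gold jar lid, 71 mm across, 32 mm high, standing on the table. Origin: centre of its underside. Leave it alone.
- lid_b: Bystander: another such lid.
Not all that is in view belongs to the job. What is shaped like the tab4 but green or red is not meant.

How it is judged:
On the way, in this order (a step that is already met when the one before it is completed fails the run):
1. the clamp's wing screw is twisted clockwise to 0.08 rad of wind-up (0.4 N m) or more for 0.3 s, the cap still locked (value of joint clamp_screw above 0.08 rad and angle between the x axis of cap and the x axis of tank, either way round below 0.3 rad), for 0.3 s.
2. the cap stands at its first stop (0.48 to 0.80 rad from locked), not yet pressed down or lifted, for 1.5 s (angle between the x axis of cap and the x axis of tank, either way round between 0.48 and 0.8 rad and z of cap in the frame of tank between 0.157 and 0.164 m), for 1.5 s.
3. the cap is pressed down 4 mm or more and past the stop (z of cap in the frame of tank below 0.1565 m and angle between the x axis of cap and the x axis of tank, either way round above 0.8 rad).
4. the cap lies let go and flat on the drip rest, right way up and whole on the plate (x of cap in the frame of rest_plate between -0.03 and 0.032 m and y of cap in the frame of rest_plate between -0.027 and 0.027 m and z of cap in the frame of rest_plate between -0.004 and 0.006 m and angle between the z axis of cap and the z axis of rest_plate, either way round below 0.1 rad and contact force between the fingers and cap below 0.2 N and linear speed of cap below 0.02 m/s), for 0.4 s.
At the end, for the whole second after the job is handed in: The cap rests let go on the drip rest, its underside flat on the plate (within 6 mm and 0.1 rad), its centre within about 30 mm of the plate's centre along the slope and 27 mm across it; every tablet that is there lies inside the tank; the clamp screw is let go (x of cap in the frame of rest_plate between -0.03 and 0.032 m and y of cap in the frame of rest_plate between -0.027 and 0.027 m and z of cap in the frame of rest_plate between -0.004 and 0.006 m and angle between the z axis of cap and the z axis of rest_plate, either way round below 0.1 rad and linear speed of cap below 0.02 m/s and value of joint clamp_screw between -0.03 and 0.03 rad and z of each of tab1, tab2, tab3, tab4, tab5, tab6 in the frame of tank below 0.1 m and horizontal distance between each of tab1, tab2, tab3, tab4, tab5, tab6 and tank below 0.066 m); the robot touches nothing.
It fails at once if the clamp screw is overtightened (over 0.24 rad) or loosened (below -0.1 rad) (value of joint clamp_screw above 0.24 rad or value of joint clamp_screw below -0.1 rad).
It fails at once if the cap is dropped: falling freely faster than 0.6 m/s (linear speed of cap above 0.6 m/s and contact force between the fingers and cap below 0.2 N).
It fails at once if a jar or a loose lid is shifted by more than 30 mm or tipped over (distance of any of jar_a, jar_b, jar_c, lid_a, lid_b from where it was at the start of the episode above 0.03 m or angle between any of jar_a, jar_b, jar_c's own z axis and vertical above 0.5 rad).
Of tab1, tab2, tab3, tab4, tab5, tab6 only 3 to 5 are there at a start; the rules pass over those that are not, and their reading is None.
At some moment in a run one of tab1, tab2, tab3, tab4, tab5, tab6 may be knocked a few centimetres aside while the robot is not near it.
It also fails if it takes over 210 s, if anything falls off the work surface, if the arm or the gripper's body presses on something with over 40 N, if the wrist force passes 120 N, or if a joint passes its speed limit or range.

ROBOT

A 6-joint arm with a two-finger parallel gripper is mounted at the origin on the work surface. World frame = base frame: x ahead of the robot, y to its left, z up, the work surface at z = 0. Lengths are in m, angles in rad, forces in N, time in s.
With the tool pointing down it reaches from about 0.3 to 0.875 m from the base axis. Payload 6.4 kg.
Tool frame: the origin (TCP) lies on the centre line of the jaws, within the pads' length; the fingertips stand 25 mm ahead of it and the grasp point (between the pads) lies 6 mm ahead of it (ctrl.tip_reach is the distance from the TCP to the fingertips, in m); z points along the fingers, y is the line along which they close (so a half turn about z gives the same grasp; the last joint's range is limited). The gripper opens to 85 mm and grips with 20 to 120 N. Pads are 22 mm wide; open, the fingers measure 114 mm over their backs; the gripper's body (76 mm by 85 mm) begins 54 mm behind the grasp point. The pads swing forward as they close: fully open they stand 13 mm farther back than shut.
Start: joints at [-0.206, 0.181, 1.607, -0, 1.354, -0.206], TCP at [0.575, 0, 0.256] pointing down, gripper open.
Joint ranges: [-2.99, 2.99], [-0.89, 2.07], [0.3, 2.58], [-1.14, 4.28], [0, 2.63], [-3.12, 3.12]. Speed limits (rad/s): [2.57, 2.57, 3.01, 3.14, 3.14, 3.14].

INTERFACE

Orientations are given as a unit quaternion [w, x, y, z].
In Python, from bench import ctrl gives the robot as it stands.
- The arm moves only by the tool servo_tool, never from a script. Its argument "motion" is a list that holds one entry, the list of rows, each a list of 5 numbers: the shift along the tool's x, y, z in cm, then the turn about the tool's z in degrees, then the closure, from -1 (fully open) to 1 (shut). In form: [[[dx, dy, dz, twist, claw], ...]]. A call has 1 to 5 rows; each row is the pose to reach, as a shift and turn from the pose commanded when the call began, along the tool's axes at that moment; what a row does not reach only later rows make up. A row lasts 1/10 s, in which the tool goes at most 50 mm and 8.59 degrees, less where a joint would pass 70% of its speed; a pose out of reach is approached as far as the arm can. A call with a gripper value outside its range is refused whole. The fingers move at their own pace and stop on an object; the grip force is fixed at half the most. Time passes only in rows, so rows that repeat a pose let the fingers close. It gives the time, the measured TCP pose, the force, the opening and the grip force at its end, in the units of the state.
- ctrl.get_obs(): the state, without advancing time (a new reading comes with each control period).
- ctrl.camera(name): name is "scene" or "side" or "wrist"; returns a dict with "pixels" (384x512x3 uint8, red, green, blue), "depth" (384x512 float32, m along the optical axis (not along the pixel's ray), 0 where there is no reading), "fx", "fy", "cx", "cy" (pixels), "R" (3x3) and "t" (3): a world point X has camera coordinates R X + t; the wrist camera has in their place "hand_eye" (4x4, takes a point from camera to tool coordinates, whose origin is the TCP and whose axes are the flange's). Camera axes: x right, y down, z forward; pixel columns grow to the right and rows downward; lengths in m; the calibration is good to about 2 mm. A picture is of the moment at which its call begins: read the wrist's pose just before it.
- ctrl.hand_in(): hands the job in; it is judged then, once.
The state is a dict: "time_s": time; "q": joint angles; "dq": joint speeds; "joint_efforts": joint torques, N m; "eef_pos": TCP position; "eef_rot": TCP orientation; "wrist_force": force on the tool from outside, world axes, zero at the start; "torque": the same for the moment, N m; "opening": opening from 0.0 (shut) to 1.0 (fully open); "grasp_force": force on a finger pad.
Only numpy, scipy, OpenCV 4.12 (cv2) and the standard library are available. Lean on these libraries where they do the work, as an engineer would, in place of code of your own. Each camera call takes 0.05 s, during which the arm holds its last target. There are 200 camera calls.

## Working session

There is one attempt and no reset: what is moved stays moved. The work goes in short steps, Python scripts to look and compute and a tool call to move; the robot and the scene stay as the last step left them, time stands still between calls to the robot, and variables do not carry over. Pictures are saved under pics/ and viewed, at most 14 in all, crops included, and the job is handed in when it is done.

Besides the shell and the picture viewer there is one more tool, called after "Call:" by a JSON object that holds its "name" and its "arguments". servo_tool: Moves the arm, as the interface text tells. Its arguments: {"type":"object","properties":{"motion":{"type":"array"}},"required":["motion"]}

```bash
ls; mkdir -p pics; cat > h.py <<'E'
import numpy as np, cv2
from bench import ctrl
from scipy.spatial.transform import Rotation as Ro
def cam(n):
    o=ctrl.get_obs(); c=ctrl.camera(n)
    d=c["depth"]; v,u=np.indices(d.shape)
    P=np.stack([(u-c["cx"])/c["fx"]*d,(v-c["cy"])/c["fy"]*d,d],-1)
    if n=="wrist":
        H=np.array(c["hand_eye"]); P=P@H[:3,:3].T+H[:3,3]
        P=P@rot(o).T+np.array(o["eef_pos"])
    else:
        P=(P-np.array(c["t"]))@np.array(c["R"])
    P[d<=0]=np.nan
    return c["pixels"],P,c
def rot(o):
    q=o["eef_rot"]; return Ro.from_quat([q[1],q[2],q[3],q[0]]).as_matrix()
def save(n,im,s=1.5):
    cv2.imwrite("pics/"+n+".png",cv2.resize(im[...,::-1],None,fx=s,fy=s))
def go(p,o=None):
    "shift in tool axes cm to reach world TCP p"
    o=o or ctrl.get_obs(); return np.round(rot(o).T@(np.array(p)-np.array(o["eef_pos"]))*100,2)
E
python3 - <<'E'
from h import *
o=ctrl.get_obs();print({k:np.round(v,3) for k,v in o.items()});print(rot(o).round(3))
for n in("scene","side"):
    im,P,c=cam(n);save(n,im);np.savez("pics/"+n,im=im,P=P)
E
```

```text
pics
{'time_s': np.float64(0.0), 'q': array([-0.206,  0.182,  1.608, -0.   ,  1.354, -0.206]), 'dq': array([-0.001, -0.   ,  0.001,  0.001,  0.001,  0.001]), 'joint_efforts': array([ 0.0000e+00, -4.4487e+01, -3.5134e+01, -0.0000e+00,  9.0000e-03,
        0.0000e+00]), 'eef_pos': array([0.574, 0.   , 0.255]), 'eef_rot': array([-0.001,  0.707,  0.707, -0.   ]), 'wrist_force': array([-0.453,  0.575,  0.18 ]), 'torque': array([-0.023, -0.012,  0.004]), 'grasp_force': np.float64(0.0), 'opening': np.float64(0.997)}
[[-0.     1.    -0.002]
 [ 1.     0.     0.   ]
 [ 0.    -0.002 -1.   ]]
```

View pics/scene.png

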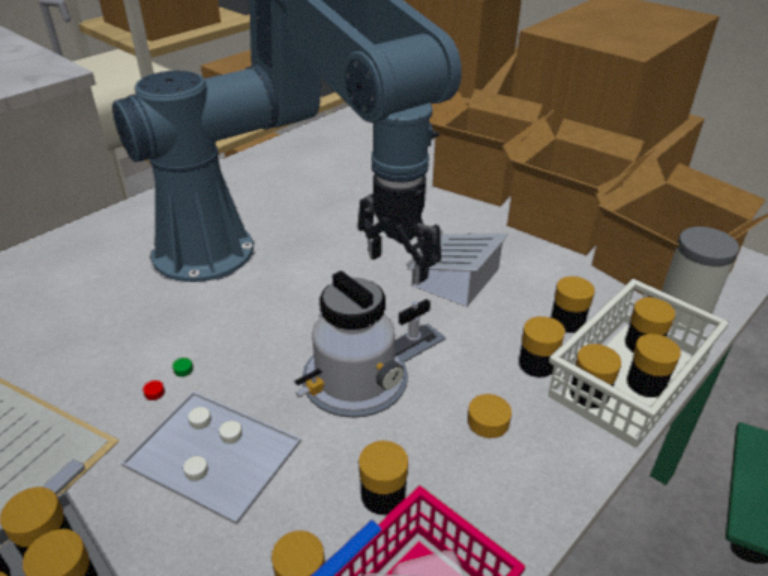

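View pics/side.png

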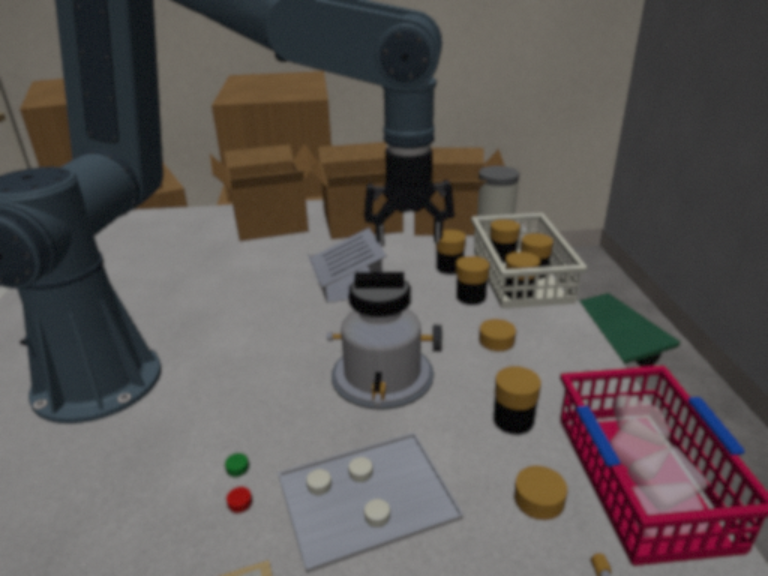

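Scene (picture px): cap (352,290), wing (413,311), rest plate (470,250). Three white tablets on the tray are at (199,417), (231,432) and (195,468). Lookalikes are the green (182,366) and red (153,389) pucks off the tray. The black gauge and valve handles, (390,377) and (312,378), could pass for the wing. White wins for the tablets, and the wing is the bar on the clamp arm. I'll check this with clouds and one crop.

```bash
cat > m.py <<'E'
from h import *
def fit(n):
    z=np.load("pics/"+n+".npz");im=z["im"].astype(int);P=z["P"]
    r,g,b=im[...,0],im[...,1],im[...,2]
    return im,P,r,g,b
for n,seeds in(("scene",dict(cap=(352,295),bar=(352,290),wing=(413,311),plate=(470,250),t1=(199,417),t2=(231,432),t3=(195,468),red=(153,389),green=(182,366))),
        ("side",dict(bar=(380,280),wing=(436,338),plate=(345,255),t1=(318,481),t2=(360,468),t3=(377,512)))):
    im,P,r,g,b=fit(n)
    print(n)
    for k,(u,v) in seeds.items(): print(k,P[int(v/1.5),int(u/1.5)].round(3))
E
python3 m.py
python3 - <<'E'
from h import *
z=np.load("pics/scene.npz");im=z["im"]
save("crop",im[170:330,80:310],3.4)
E
```

```text
scene
cap [ 0.529 -0.053  0.2  ]
bar [ 0.531 -0.055  0.211]
wing [0.544 0.083 0.091]
plate [0.494 0.318 0.08 ]
t1 [ 0.413 -0.295  0.02 ]
t2 [ 0.477 -0.278  0.021]
t3 [ 0.494 -0.358  0.021]
red [ 0.303 -0.31   0.019]
green [ 0.29  -0.245  0.016]
side
bar [ 0.521 -0.058  0.208]
wing [ 0.612 -0.078  0.098]
plate [0.469 0.309 0.07 ]
t1 [ 0.408 -0.3    0.022]
t2 [ 0.469 -0.283  0.021]
t3 [ 0.487 -0.361  0.019]
```

View pics/crop.png

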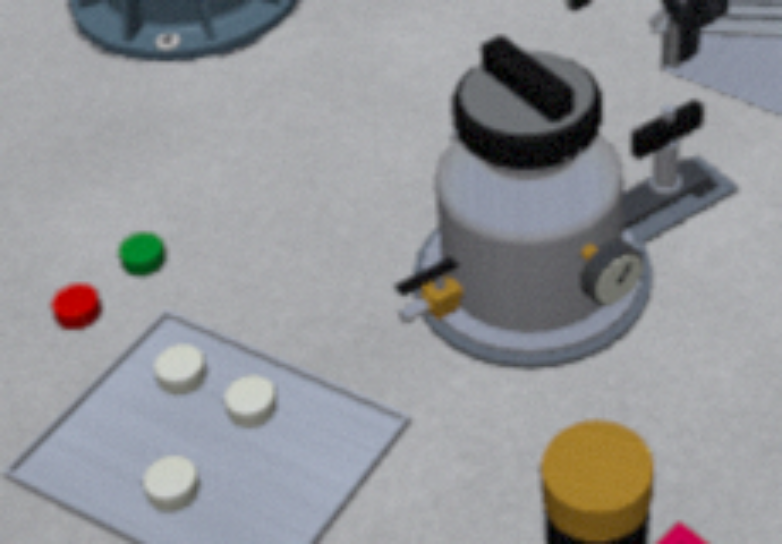

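The crop shows three white tablets on the tray, the red and green pucks off it, the cap bar, and the wing on the clamp arm at (668,128). Next I'll go up for a wrist view.

Call:
{"name": "servo_tool", "arguments": {"motion": [[[0, 0, -5, 0, -1], [0, 0, -10, 0, -1], [0, 0, -15, 0, -1], [0, 0, -20, 0, -1], [0, 0, -20, 0, -1]]]}}

```text
time_s: 0.6
eef_pos: [0.5766, -0.0002, 0.465]
eef_rot: [0.006, 0.707, 0.707, 0.004]
wrist_force: [0.5, -0.3, 0.7]
opening: 1.0
grasp_force: 0.0
```

```bash
python3 - <<'E'
from h import *
im,P,c=cam("wrist");save("w1",im);np.savez("pics/w1",im=im,P=P);print(np.round(ctrl.get_obs()["eef_pos"],3),np.array(c["hand_eye"]).round(3),c["fx"])
E
```

```text
[ 0.576 -0.     0.461] [[ 0.    -0.96  -0.279  0.071]
 [ 1.     0.    -0.    -0.001]
 [ 0.    -0.279  0.96  -0.118]
 [ 0.     0.     0.     1.   ]] 288.24647448175546
```

View pics/w1.png

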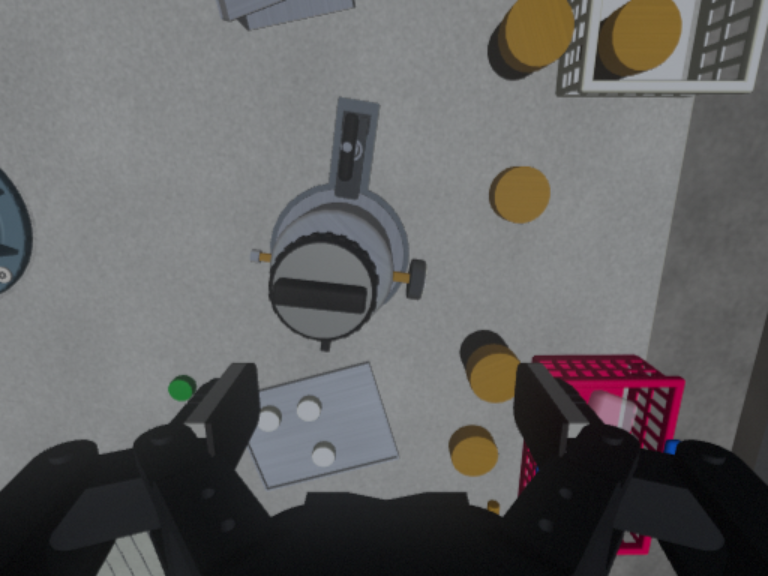

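The wrist view shows the cap at (323,287), the wing at (350,145) and the rest at the top edge near (290,10). The tablets are at (268,420), (309,408) and (323,455). Now the fits.

```bash
cat > fit.py <<'E'
from h import *
def rect(X,n=""):
    X=X[np.isfinite(X).all(1)]; r=cv2.minAreaRect((X[:,:2]*1000).astype(np.float32))
    m=X[:,:2].mean(0); w,V=np.linalg.eigh(np.cov((X[:,:2]-m).T)); a=V[:,1]
    print(n,len(X),"rect c",np.round(r[0],1),"size",np.round(r[1],1),"ang",round(r[2],1),"| mean",(m*1000).round(1),"z",(np.median(X[:,2])*1000).round(1),"pca ang rad",round(np.arctan2(a[1],a[0]),3))
def sel(im,P,x0,x1,y0,y1,z0,z1,dark=None):
    k=(P[...,0]>x0)&(P[...,0]<x1)&(P[...,1]>y0)&(P[...,1]<y1)&(P[...,2]>z0)&(P[...,2]<z1)
    if dark: k&=im.max(-1)<dark
    return P[k]
E
python3 - <<'E'
from fit import *
for n in("w1","scene","side"):
    z=np.load("pics/%s.npz"%n);im=z["im"];P=z["P"];print(n)
    rect(sel(im,P,.44,.62,-.14,.04,.206,.22),"bar")
    rect(sel(im,P,.44,.62,-.14,.04,.181,.194),"disc")
    rect(sel(im,P,.50,.6,.04,.13,.088,.102,80),"wing")
    k=(P[...,2]>.013)&(P[...,2]<.032)&(im.min(-1)>150)&(P[...,0]<.65)&(P[...,1]<-.2)
    nn,l,s,_=cv2.connectedComponentsWithStats(k.astype(np.uint8))
    for i in range(1,nn):
        if s[i,4]>25: rect(P[l==i],"tab")
    X=sel(im,P,.36,.62,.2,.42,.03,.115)
    X=X[X[:,2]>.03]
    # plane RANSAC
    if len(X)>300:
        rng=np.random.default_rng(0);best=None
        for _ in range(400):
            a,b,c=X[rng.choice(len(X),3,False)];nv=np.cross(b-a,c-a);L=np.linalg.norm(nv)
            if L<1e-5: continue
            nv/=L; nv*=np.sign(nv[2]); 
            if nv[2]<.8 or nv[2]>.98: continue
            k=abs((X-a)@nv)<.003
            if best is None or k.sum()>best.sum(): best=k
        Y=X[best];m=Y.mean(0);nv=np.linalg.svd(Y-m,full_matrices=False)[2][2];nv*=np.sign(nv[2])
        up=-nv*nv[2];up[2]+=1;up/=np.linalg.norm(up);yy=np.cross(nv,up)
        q=np.c_[(Y-m)@up,(Y-m)@yy];print("plane",best.sum(),m.round(4),"n",nv.round(3),"up",up.round(3),"tilt",np.arccos(nv[2]).round(3),"ext",np.percentile(q,[0.3,99.7],0).round(3).tolist())
        r=cv2.minAreaRect((q*1000).astype(np.float32));print(np.round(r[0],1),np.round(r[1],1),r[2]); c=m+up*r[0][0]/1e3+yy*r[0][1]/1e3;print("centre",c.round(4))
E
```

```text
w1
bar 987 rect c [518.8 -44.2] size [22.1 83.6] ang 83.2 | mean [519.1 -43. ] z 212.5 pca ang rad 3.024
disc 2911 rect c [518.9 -44.4] size [107.5 103.6] ang 83.0 | mean [520.7 -38.7] z 189.4 pca ang rad 1.495
wing 349 rect c [539.2  88.3] size [68.6 14.1] ang 81.4 | mean [539.8  89.2] z 96.0 pca ang rad 1.418
tab 151 rect c [ 466.3 -276.2] size [31.4 31.1] ang 86.1 | mean [ 466.7 -275.4] z 22.1 pca ang rad -3.063
tab 131 rect c [ 406.8 -291.9] size [30.1 28.1] ang 2.5 | mean [ 407.1 -292.6] z 22.1 pca ang rad 1.085
tab 133 rect c [ 484.9 -355.7] size [30.5 29.2] ang 47.4 | mean [ 485.2 -355.3] z 22.2 pca ang rad 1.081
plane 327 [0.4302 0.2325 0.0523] n [-0.324 -0.055  0.945] up [0.931 0.159 0.328] tilt 0.335 ext [[-0.025, -0.007], [0.043, 0.012]]
[10.6  2.3] [20.2 71.4] 88.54450225830078
centre [0.4397 0.2364 0.0558]
scene
bar 219 rect c [521.  -45.2] size [24.4 83. ] ang 83.3 | mean [523.4 -46.2] z 210.9 pca ang rad 3.016
disc 676 rect c [523.4 -46.3] size [99.6 97.6] ang 82.3 | mean [528.5 -55.3] z 187.7 pca ang rad 0.984
wing 84 rect c [543.8  87.3] size [67.5 14.5] ang 82.4 | m
[... 1137 characters left out ...]
7 -363.2] z 19.4 pca ang rad -2.861
plane 981 [0.472  0.3031 0.068 ] n [-0.336 -0.065  0.94 ] up [0.922 0.179 0.342] tilt 0.349 ext [[-0.077, -0.072], [0.079, 0.083]]
[1.2 5.2] [157.2 157. ] 89.41394805908203
centre [0.4721 0.3084 0.0684]fit.py:4: RuntimeWarning: Mean of empty slice.
  m=X[:,:2].mean(0); w,V=np.linalg.eigh(np.cov((X[:,:2]-m).T)); a=V[:,1]
  ret = um.true_divide(
  avg = a.mean(axis, **keepdims_kw)
fit.py:4: RuntimeWarning: Degrees of freedom <= 0 for slice
  m=X[:,:2].mean(0); w,V=np.linalg.eigh(np.cov((X[:,:2]-m).T)); a=V[:,1]
  c *= np.true_divide(1, fact)
  c *= np.true_divide(1, fact)
  return _methods._mean(a, axis=axis, dtype=dtype,
  ret = ret.dtype.type(ret / rcount)
```

Call:
{"name": "servo_tool", "arguments": {"motion": [[[3, -1.2, 3, 4, -1], [6, -2.4, 7, 8.8, -1], [8.8, -3.6, 12, 8.8, -1], [8.8, -3.6, 17, 8.8, -1], [8.8, -3.6, 22, 8.8, -1]]]}}

```text
time_s: 1.15
eef_pos: [0.5372, 0.0892, 0.2417]
eef_rot: [-0.001, 0.759, 0.652, -0.001]
wrist_force: [0.9, -0.0, -0.1]
opening: 1.001
grasp_force: 0.0
```

Call:
{"name": "servo_tool", "arguments": {"motion": [[[0, 0, 3, 0, -1], [0, 0, 5, 0, -1], [0, 0, 5, 0, -1], [0, 0, 5, 0, -1], [0, 0, 5, 0, -1]]]}}

```text
time_s: 1.65
eef_pos: [0.5397, 0.0878, 0.1961]
eef_rot: [0.001, 0.759, 0.651, 0.001]
wrist_force: [-0.8, -0.6, 0.3]
opening: 0.999
grasp_force: 0.0
```

```bash
python3 - <<'E'
from fit import *
o=ctrl.get_obs();print(np.round(o["eef_pos"],4),rot(o).round(3).tolist())
im,P,c=cam("wrist");save("w2",im);np.savez("pics/w2",im=im,P=P)
rect(sel(im,P,.50,.6,.03,.14,.086,.105,80),"wing")
rect(sel(im,P,.44,.62,-.14,.04,.206,.22),"bar")
print(go([.54,.088,.093]))
E
```

```text
[0.5397 0.0878 0.1961] [[0.153, 0.988, 0.002], [0.988, -0.153, -0.0], [0.0, 0.002, -1.0]]
wing 1261 rect c [539.3  89.8] size [69.1 13.6] ang 80.9 | mean [539.6  92.5] z 96.0 pca ang rad 1.412
bar 0 rect c [0. 0.] size [0. 0.] ang 0.0 | mean [nan nan] z nan pca ang rad nan
[ 0.02 -0.02 10.34]fit.py:4: RuntimeWarning: Mean of empty slice.
  m=X[:,:2].mean(0); w,V=np.linalg.eigh(np.cov((X[:,:2]-m).T)); a=V[:,1]
  ret = um.true_divide(
  avg = a.mean(axis, **keepdims_kw)
fit.py:4: RuntimeWarning: Degrees of freedom <= 0 for slice
  m=X[:,:2].mean(0); w,V=np.linalg.eigh(np.cov((X[:,:2]-m).T)); a=V[:,1]
  c *= np.true_divide(1, fact)
  c *= np.true_divide(1, fact)
  return _methods._mean(a, axis=axis, dtype=dtype,
  ret = ret.dtype.type(ret / rcount)
```

View pics/w2.png

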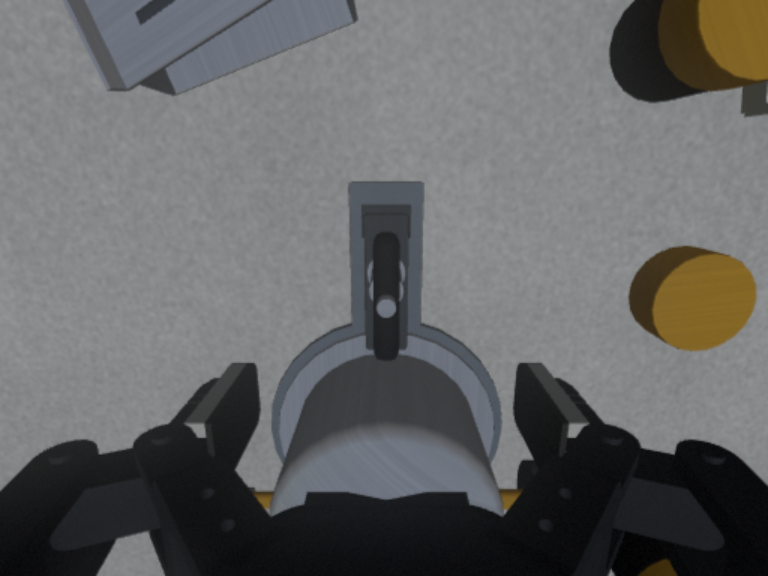

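The wing is at (386,295), centred and aligned with the jaws. I'll descend and close.

Call:
{"name": "servo_tool", "arguments": {"motion": [[[0.1, 0, 4, 0, -1], [0.1, 0, 8, 0, -1], [0.1, 0, 10.2, 0, -1], [0.1, 0, 10.2, 0, -1], [0.1, 0, 10.2, 0, -1]]]}}

```text
time_s: 2.2
eef_pos: [0.5401, 0.0888, 0.0943]
eef_rot: [0.001, 0.759, 0.651, 0.001]
wrist_force: [-0.5, -0.8, 0.0]
opening: 1.004
grasp_force: 0.0
```

Call:
{"name": "servo_tool", "arguments": {"motion": [[[0, 0, 0, 0, 0.3], [0, 0, 0, 0, 0.6], [0, 0, 0, 0, 1], [0, 0, 0, 0, 1], [0, 0, 0, 0, 1]]]}}

```text
time_s: 2.7
eef_pos: [0.5398, 0.0889, 0.0938]
eef_rot: [0.001, 0.759, 0.651, 0.001]
wrist_force: [-2.1, 0.2, 5.0]
opening: 0.183
grasp_force: 58.7
```

Call:
{"name": "servo_tool", "arguments": {"motion": [[[0, 0, 0, 0, 1], [0, 0, 0, 0, 1], [0, 0, 0, 0, 1], [0, 0, 0, 0, 1], [0, 0, 0, 0, 1]]]}}

```text
time_s: 3.2
eef_pos: [0.5398, 0.0889, 0.0938]
eef_rot: [0.0, 0.759, 0.651, 0.0]
wrist_force: [-1.3, -0.2, 6.0]
opening: 0.176
grasp_force: 58.5
```

```bash
cat > s.py <<'E'
from h import *
o=ctrl.get_obs();R=rot(o)
print({k:np.round(o[k],4).tolist() for k in("time_s","eef_pos","wrist_force","torque","grasp_force","opening","q")},"tooly yaw",round(np.arctan2(R[1,1],R[0,1]),4))
E
python3 s.py
```

```text
{'time_s': 3.2, 'eef_pos': [0.5398, 0.0889, 0.0938], 'wrist_force': [-1.286, -0.2064, 6.0053], 'torque': [-0.049, 0.0915, 0.0066], 'grasp_force': 58.5432, 'opening': 0.1761, 'q': [-0.0539, 0.3237, 1.7954, -0.0001, 1.0211, 0.0997]} tooly yaw -0.1535
```

Gripped. Now the twist clockwise, in steps.

Call:
{"name": "servo_tool", "arguments": {"motion": [[[0, 0, 0, 2, 1], [0, 0, 0, 3, 1], [0, 0, 0, 4, 1], [0, 0, 0, 4, 1], [0, 0, 0, 4, 1]]]}}

```text
time_s: 3.7
eef_pos: [0.5398, 0.0889, 0.0938]
eef_rot: [0.001, 0.781, 0.624, 0.0]
wrist_force: [-1.1, 0.4, 5.8]
opening: 0.176
grasp_force: 58.6
```

```bash
python3 s.py
```

```text
{'time_s': 3.7, 'eef_pos': [0.5398, 0.0889, 0.0938], 'wrist_force': [-1.0826, 0.4152, 5.8321], 'torque': [-0.0316, 0.1104, 0.2183], 'grasp_force': 58.5944, 'opening': 0.1764, 'q': [-0.0538, 0.3237, 1.7954, -0.0002, 1.0212, 0.1692]} tooly yaw -0.2229
```

Call:
{"name": "servo_tool", "arguments": {"motion": [[[0, 0, 0, 1, 1], [0, 0, 0, 2, 1], [0, 0, 0, 3, 1], [0, 0, 0, 3, 1], [0, 0, 0, 3, 1]]]}}

```text
time_s: 4.2
eef_pos: [0.5398, 0.0889, 0.0938]
eef_rot: [0.001, 0.797, 0.604, 0.0]
wrist_force: [-0.3, -0.6, 5.6]
opening: 0.174
grasp_force: 58.6
```

```bash
python3 s.py
```

```text
{'time_s': 4.2, 'eef_pos': [0.5398, 0.0889, 0.0938], 'wrist_force': [-0.3228, -0.6194, 5.6236], 'torque': [-0.0541, 0.1305, 0.2881], 'grasp_force': 58.5984, 'opening': 0.1736, 'q': [-0.0537, 0.3237, 1.7955, -0.0003, 1.0212, 0.2214]} tooly yaw -0.2749
```

```bash
python3 - <<'E'
from fit import *
im,P,c=cam("wrist");save("w3",im)
np.savez("pics/w3",im=im,P=P)
X=sel(im,P,.50,.6,.03,.15,.09,.102,90);rect(X,"w")
E
```

```text
w 4277 rect c [541.5  90.2] size [39.  66.1] ang 8.1 | mean [540.6  95. ] z 95.9 pca ang rad 1.356
```

View pics/w3.png

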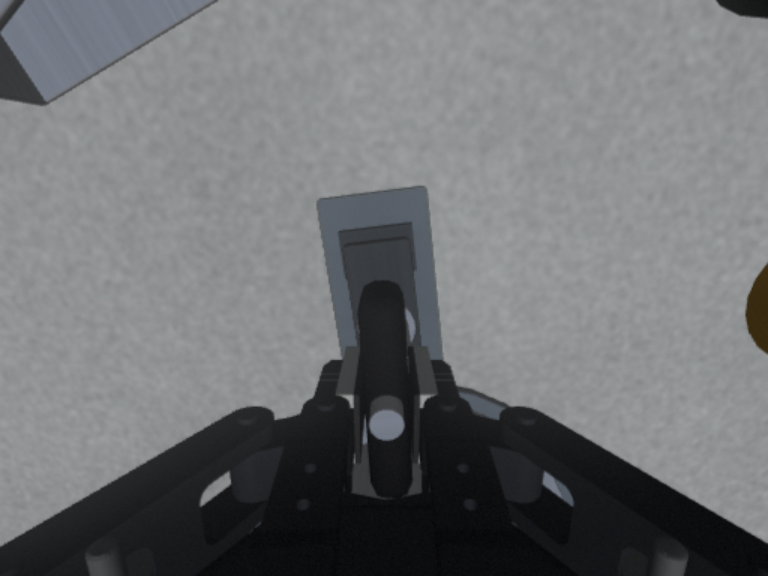

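The wing, seen from (382,290) to (391,490), lags the jaws slightly: about 0.056 rad wound up, which agrees with the torque reading. A little more twist.

Call:
{"name": "servo_tool", "arguments": {"motion": [[[0, 0, 0, 1, 1], [0, 0, 0, 2, 1], [0, 0, 0, 3, 1], [0, 0, 0, 4, 1], [0, 0, 0, 4, 1]]]}}

```text
time_s: 4.75
eef_pos: [0.5398, 0.0889, 0.0938]
eef_rot: [0.001, 0.818, 0.575, 0.0]
wrist_force: [-1.4, -0.4, 5.8]
opening: 0.181
grasp_force: 58.7
```

```bash
python3 s.py
```

```text
{'time_s': 4.75, 'eef_pos': [0.5398, 0.0889, 0.0938], 'wrist_force': [-1.4366, -0.3835, 5.7908], 'torque': [-0.0374, 0.1329, 0.5589], 'grasp_force': 58.6884, 'opening': 0.1809, 'q': [-0.0537, 0.3236, 1.7954, -0.0005, 1.0212, 0.2913]} tooly yaw -0.3447
```

0.56 N m (about 0.11 rad). I'll hold 0.5 s, unwind, and release.

Call:
{"name": "servo_tool", "arguments": {"motion": [[[0, 0, 0, 0, 1], [0, 0, 0, 0, 1], [0, 0, 0, 0, 1], [0, 0, 0, 0, 1], [0, 0, 0, 0, 1]]]}}

```text
time_s: 5.25
eef_pos: [0.5398, 0.0889, 0.0938]
eef_rot: [0.001, 0.818, 0.576, 0.0]
wrist_force: [-0.6, -0.5, 4.8]
opening: 0.178
grasp_force: 58.7
```

```bash
python3 s.py
```

```text
{'time_s': 5.25, 'eef_pos': [0.5398, 0.0889, 0.0938], 'wrist_force': [-0.5636, -0.4852, 4.8062], 'torque': [0.0188, 0.1422, 0.5195], 'grasp_force': 58.6889, 'opening': 0.1782, 'q': [-0.0536, 0.3237, 1.7954, -0.0005, 1.0212, 0.2909]} tooly yaw -0.3442
```

Call:
{"name": "servo_tool", "arguments": {"motion": [[[0, 0, 0, -2, 1], [0, 0, 0, -4, 1], [0, 0, 0, -6, 1], [0, 0, 0, -7, 1], [0, 0, 0, -7, 1]]]}}

```text
time_s: 5.75
eef_pos: [0.5398, 0.0889, 0.0938]
eef_rot: [0.0, 0.781, 0.624, 0.0]
wrist_force: [-0.9, -0.6, 6.2]
opening: 0.177
grasp_force: 58.6
```

Call:
{"name": "servo_tool", "arguments": {"motion": [[[0, 0, 0, 0, 0.3], [0, 0, 0, 0, 0], [0, 0, 0, 0, -1], [0, 0, 0, 0, -1], [0, 0, 0, 0, -1]]]}}

```text
time_s: 6.25
eef_pos: [0.5391, 0.0889, 0.0928]
eef_rot: [-0.0, 0.782, 0.624, -0.0]
wrist_force: [0.3, 0.4, -0.7]
opening: 0.975
grasp_force: 0.0
```

Call:
{"name": "servo_tool", "arguments": {"motion": [[[0, 0, 0, 0, -1], [0, 0, -5, 0, -1], [0, 0, -10, 0, -1], [0, 0, -15, 0, -1], [0, 0, -20, 0, -1]]]}}

```text
time_s: 6.75
eef_pos: [0.5388, 0.0889, 0.295]
eef_rot: [-0.0, 0.782, 0.624, -0.0]
wrist_force: [0.5, 1.0, 0.4]
opening: 1.003
grasp_force: 0.0
```

```bash
python3 s.py; python3 - <<'E'
from fit import *
print(go([.5195,-.0445,.3]))
E
```

```text
{'time_s': 6.75, 'eef_pos': [0.5388, 0.0889, 0.295], 'wrist_force': [0.4608, 1.0473, 0.4229], 'torque': [-0.0148, -0.0976, -0.0111], 'grasp_force': 0.0, 'opening': 1.0035, 'q': [-0.0539, 0.085, 1.6353, 0.0, 1.4214, 0.1696]} tooly yaw -0.2234
[-13.44   1.08  -0.5 ]
```

Call:
{"name": "servo_tool", "arguments": {"motion": [[[-4, 0.3, 0, 8.5, -1], [-8, 0.6, 0, 17, -1], [-12, 0.9, 0, 25.5, -1], [-13.4, 1.1, 0, 34, -1], [-13.4, 1.1, 0, 42, -1]]]}}

```text
time_s: 7.25
eef_pos: [0.52, -0.0465, 0.293]
eef_rot: [0.0, 0.955, 0.298, -0.0]
wrist_force: [0.3, 0.4, -0.4]
opening: 1.0
grasp_force: 0.0
```

Call:
{"name": "servo_tool", "arguments": {"motion": [[[0, 0, 0, 8.5, -1], [0, 0, 0, 17, -1], [0, 0, 0, 25.5, -1], [0, 0, 0, 34, -1], [0, 0, 0, 42, -1]]]}}

```text
time_s: 7.75
eef_pos: [0.5201, -0.0442, 0.2929]
eef_rot: [-0.0, 0.998, -0.062, -0.0]
wrist_force: [-0.3, 0.1, 0.7]
opening: 1.0
grasp_force: 0.0
```

Call:
{"name": "servo_tool", "arguments": {"motion": [[[0, 0, 0, 0, -1], [0, 0, 0, 0, -1], [0, 0, 0, 0, -1]]]}}

```text
time_s: 8.05
eef_pos: [0.5202, -0.0442, 0.293]
eef_rot: [0.0, 0.998, -0.058, 0.0]
wrist_force: [-0.4, 0.6, -0.5]
opening: 1.001
grasp_force: 0.0
```

```bash
python3 s.py; python3 - 2>/dev/null <<'E'
from fit import *
im,P,c=cam("wrist");save("w4",im);np.savez("pics/w4",im=im,P=P)
rect(sel(im,P,.44,.62,-.14,.04,.204,.222),"bar")
rect(sel(im,P,.44,.62,-.14,.04,.181,.196),"disc")
print(go([.5195,-.0445,.202]))
E
```

```text
{'time_s': 8.05, 'eef_pos': [0.5202, -0.0442, 0.293], 'wrist_force': [-0.4268, 0.5868, -0.4744], 'torque': [-0.0642, -0.0023, -0.0073], 'grasp_force': 0.0, 'opening': 1.0009, 'q': [-0.3123, 0.0313, 1.6957, -0.0, 1.4146, 1.3744]} tooly yaw -1.6867
bar 3178 rect c [518.7 -44.3] size [22.  83.7] ang 83.4 | mean [522.  -44.7] z 212.5 pca ang rad 3.025
disc 9016 rect c [518.9 -44.5] size [106.8 104.2] ang 83.4 | mean [524.5 -44.9] z 189.4 pca ang rad 1.455
[-0.07  0.04  9.1 ]
```

View pics/w4.png

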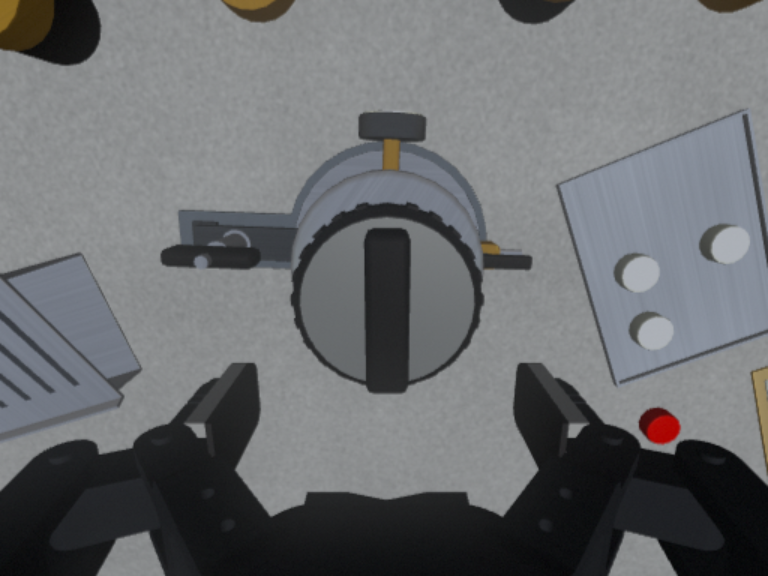

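The bar is at (387,310), centred and aligned between the jaws. I'll descend and close on it.

Call:
{"name": "servo_tool", "arguments": {"motion": [[[-0.1, 0, 3, 0, -1], [-0.1, 0, 6, 0, -1], [-0.1, 0, 7.8, 0, -1], [-0.1, 0, 7.8, 0, -1], [-0.1, 0, 7.8, 0, -1]]]}}

```text
time_s: 8.6
eef_pos: [0.5194, -0.0441, 0.2154]
eef_rot: [-0.0, 0.998, -0.059, -0.0]
wrist_force: [-0.3, 0.5, 0.8]
opening: 1.005
grasp_force: 0.0
```

Call:
{"name": "servo_tool", "arguments": {"motion": [[[0, 0, 0, 0, 0.2], [0, 0, 0, 0, 0.5], [0, 0, 0, 0, 1], [0, 0, 0, 0, 1], [0, 0, 0, 0, 1]]]}}

```text
time_s: 9.1
eef_pos: [0.5195, -0.0442, 0.2157]
eef_rot: [0.0, 0.998, -0.059, 0.0]
wrist_force: [-2.6, -0.5, 4.2]
opening: 0.245
grasp_force: 62.4
```

Call:
{"name": "servo_tool", "arguments": {"motion": [[[0, 0, 0, 0, 1], [0, 0, 0, 0, 1], [0, 0, 0, 0, 1], [0, 0, 0, 0, 1], [0, 0, 0, 0, 1]]]}}

```text
time_s: 9.6
eef_pos: [0.5195, -0.0442, 0.2156]
eef_rot: [0.0, 0.998, -0.059, 0.0]
wrist_force: [-1.4, 0.1, 5.4]
opening: 0.238
grasp_force: 62.4
```

```bash
python3 s.py
```

```text
{'time_s': 9.6, 'eef_pos': [0.5195, -0.0442, 0.2156], 'wrist_force': [-1.3731, 0.0946, 5.3885], 'torque': [0.0498, 0.2974, 0.0219], 'grasp_force': 62.4361, 'opening': 0.2376, 'q': [-0.3127, 0.1018, 1.7821, -0.0001, 1.257, 1.3767]} tooly yaw -1.6894
```

Now turning anticlockwise (negative twist) by 30°, then checking.

Call:
{"name": "servo_tool", "arguments": {"motion": [[[0, 0, 0, -4, 1], [0, 0, 0, -8, 1], [0, 0, 0, -12, 1], [0, 0, 0, -16, 1], [0, 0, 0, -20, 1]]]}}

```text
time_s: 10.1
eef_pos: [0.5201, -0.0443, 0.2157]
eef_rot: [0.0, 0.993, 0.116, 0.001]
wrist_force: [1.3, -0.6, 3.3]
opening: 0.243
grasp_force: 62.3
```

Call:
{"name": "servo_tool", "arguments": {"motion": [[[0, 0, 0, -3, 1], [0, 0, 0, -6, 1], [0, 0, 0, -8, 1], [0, 0, 0, -10, 1], [0, 0, 0, -10, 1]]]}}

```text
time_s: 10.6
eef_pos: [0.5201, -0.0443, 0.2157]
eef_rot: [0.0, 0.98, 0.201, 0.001]
wrist_force: [2.9, -0.0, 3.9]
opening: 0.242
grasp_force: 62.4
```

```bash
python3 s.py;  python3 - 2>/dev/null <<'E'
from fit import *
im,P,c=cam("scene");save("s5",im[150:250,190:310],6);np.savez("pics/s5",im=im,P=P)
rect(sel(im,P,.44,.62,-.14,.04,.195,.2125,60),"bar")
im,P,c=cam("wrist");save("w5",im)
rect(sel(im,P,.44,.62,-.14,.04,.206,.2165,60),"bar")
E
```

```text
{'time_s': 10.6, 'eef_pos': [0.5201, -0.0443, 0.2157], 'wrist_force': [2.9492, -0.0461, 3.879], 'torque': [0.0473, -0.2861, -0.0254], 'grasp_force': 62.3756, 'opening': 0.2424, 'q': [-0.3127, 0.102, 1.7817, 0.0004, 1.2554, 0.8529]} tooly yaw -1.1658
bar 232 rect c [524.9 -47.8] size [78.4 38.5] ang 45.4 | mean [531.3 -48.1] z 207.1 pca ang rad -2.642
bar 7202 rect c [520.9 -42. ] size [80.8 45.8] ang 6.6 | mean [525.  -41.6] z 212.5 pca ang rad -2.736
```

View pics/w5.png

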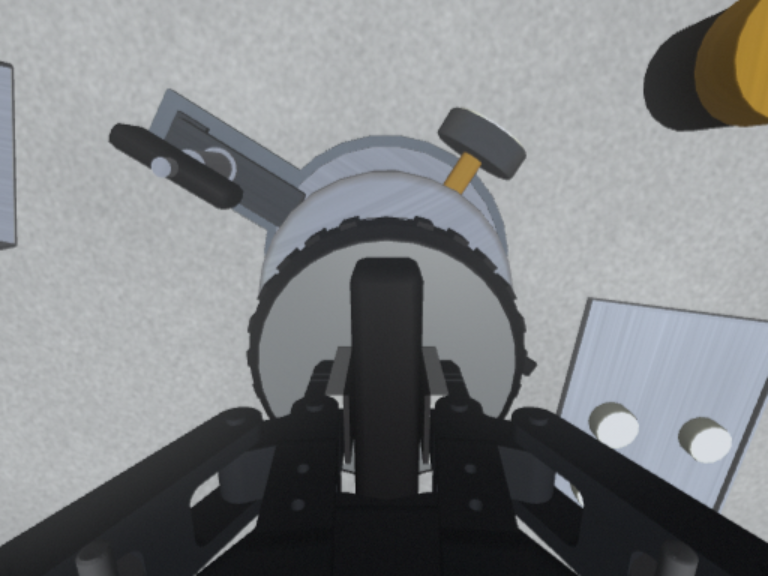

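The bar at (387,370) follows without slipping; the cap is at about 0.56 rad. I'll turn 2.5° more to the stop, then wait over 2 s.

Call:
{"name": "servo_tool", "arguments": {"motion": [[[0, 0, 0, -1, 1], [0, 0, 0, -2, 1], [0, 0, 0, -2.5, 1], [0, 0, 0, -2.5, 1], [0, 0, 0, -2.5, 1]]]}}

```text
time_s: 11.2
eef_pos: [0.5197, -0.044, 0.2156]
eef_rot: [-0.0, 0.975, 0.222, 0.001]
wrist_force: [1.5, 1.2, 6.1]
opening: 0.241
grasp_force: 62.8
```

```bash
python3 s.py
```

```text
{'time_s': 11.2, 'eef_pos': [0.5197, -0.044, 0.2156], 'wrist_force': [1.4742, 1.2329, 6.1375], 'torque': [0.2316, -0.265, -0.4793], 'grasp_force': 62.7551, 'opening': 0.2406, 'q': [-0.3127, 0.1019, 1.7821, 0.0008, 1.2564, 0.8101]} tooly yaw -1.1229
```

Call:
{"name": "servo_tool", "arguments": {"motion": [[[0, 0, 0, 0, 1], [0, 0, 0, 0, 1], [0, 0, 0, 0, 1], [0, 0, 0, 0, 1], [0, 0, 0, 0, 1]]]}}

```text
time_s: 11.7
eef_pos: [0.5197, -0.044, 0.2155]
eef_rot: [-0.0, 0.975, 0.222, 0.001]
wrist_force: [1.5, 1.5, 6.0]
opening: 0.246
grasp_force: 62.8
```

Call:
{"name": "servo_tool", "arguments": {"motion": [[[0, 0, 0, 0, 1], [0, 0, 0, 0, 1], [0, 0, 0, 0, 1], [0, 0, 0, 0, 1], [0, 0, 0, 0, 1]]]}}

```text
time_s: 12.2
eef_pos: [0.5197, -0.044, 0.2156]
eef_rot: [-0.0, 0.975, 0.222, 0.001]
wrist_force: [1.8, 1.2, 6.1]
opening: 0.243
grasp_force: 62.8
```

Call:
{"name": "servo_tool", "arguments": {"motion": [[[0, 0, 0, 0, 1], [0, 0, 0, 0, 1], [0, 0, 0, 0, 1], [0, 0, 0, 0, 1], [0, 0, 0, 0, 1]]]}}

```text
time_s: 12.7
eef_pos: [0.5197, -0.044, 0.2155]
eef_rot: [-0.0, 0.975, 0.222, 0.001]
wrist_force: [0.5, 1.2, 5.3]
opening: 0.243
grasp_force: 62.8
```

Call:
{"name": "servo_tool", "arguments": {"motion": [[[0, 0, 0, 0, 1], [0, 0, 0, 0, 1], [0, 0, 0, 0, 1], [0, 0, 0, 0, 1], [0, 0, 0, 0, 1]]]}}

```text
time_s: 13.2
eef_pos: [0.5197, -0.044, 0.2155]
eef_rot: [-0.0, 0.975, 0.222, 0.001]
wrist_force: [1.5, 1.8, 6.4]
opening: 0.246
grasp_force: 62.8
```

Call:
{"name": "servo_tool", "arguments": {"motion": [[[0, 0, 0, 0, 1], [0, 0, 0, 0, 1], [0, 0, 0, 0, 1], [0, 0, 0, 0, 1], [0, 0, 0, 0, 1]]]}}

```text
time_s: 13.7
eef_pos: [0.5197, -0.044, 0.2156]
eef_rot: [-0.0, 0.975, 0.222, 0.001]
wrist_force: [2.0, 0.3, 5.8]
opening: 0.242
grasp_force: 62.8
```

Call:
{"name": "servo_tool", "arguments": {"motion": [[[0, 0, 0.2, 0, 1], [0, 0, 0.4, 0, 1], [0, 0, 0.6, 0, 1], [0, 0, 0.6, 0, 1], [0, 0, 0.6, 0, 1]]]}}

```text
time_s: 14.2
eef_pos: [0.5197, -0.044, 0.2101]
eef_rot: [0.0, 0.975, 0.222, 0.001]
wrist_force: [-0.2, 0.9, 9.7]
opening: 0.238
grasp_force: 63.2
```

```bash
python3 s.py
```

```text
{'time_s': 14.2, 'eef_pos': [0.5197, -0.044, 0.2101], 'wrist_force': [-0.1685, 0.9473, 9.7459], 'torque': [0.3147, 0.0749, -0.2542], 'grasp_force': 63.1877, 'opening': 0.2382, 'q': [-0.3125, 0.1082, 1.7871, 0.0005, 1.2451, 0.8097]} tooly yaw -1.1224
```

Call:
{"name": "servo_tool", "arguments": {"motion": [[[0, 0, 0.1, 0, 1], [0, 0, 0.1, 0, 1], [0, 0, 0.1, 0, 1]]]}}

```text
time_s: 14.5
eef_pos: [0.5197, -0.044, 0.2092]
eef_rot: [0.0, 0.975, 0.222, 0.001]
wrist_force: [-0.2, 2.1, 11.2]
opening: 0.243
grasp_force: 63.2
```

Call:
{"name": "servo_tool", "arguments": {"motion": [[[0, 0, 0, -3, 1], [0, 0, 0, -6, 1], [0, 0, 0, -8, 1], [0, 0, 0, -8, 1], [0, 0, 0, -8, 1]]]}}

```text
time_s: 15.0
eef_pos: [0.5201, -0.0441, 0.2094]
eef_rot: [0.0, 0.957, 0.29, 0.001]
wrist_force: [0.3, 0.7, 10.0]
opening: 0.244
grasp_force: 63.3
```

```bash
python3 s.py
```

```text
{'time_s': 15.0, 'eef_pos': [0.5201, -0.0441, 0.2094], 'wrist_force': [0.252, 0.7211, 9.9553], 'torque': [0.2066, -0.0825, -0.1455], 'grasp_force': 63.2874, 'opening': 0.2442, 'q': [-0.3125, 0.1091, 1.7875, 0.0005, 1.2427, 0.6698]} tooly yaw -0.9824
```

It's past the stop with low torque. I'll keep it pressed and turn on to about 1.4 rad.

Call:
{"name": "servo_tool", "arguments": {"motion": [[[0, 0, 0, -4, 1], [0, 0, 0, -8, 1], [0, 0, 0, -12, 1], [0, 0, 0, -16, 1], [0, 0, 0, -20, 1]]]}}

```text
time_s: 15.5
eef_pos: [0.5201, -0.044, 0.2094]
eef_rot: [0.001, 0.892, 0.453, 0.001]
wrist_force: [0.7, 0.6, 10.8]
opening: 0.244
grasp_force: 63.2
```

Call:
{"name": "servo_tool", "arguments": {"motion": [[[0, 0, 0, -4, 1], [0, 0, 0, -8, 1], [0, 0, 0, -12, 1], [0, 0, 0, -16, 1], [0, 0, 0, -18, 1]]]}}

```text
time_s: 16.0
eef_pos: [0.52, -0.044, 0.2094]
eef_rot: [0.001, 0.81, 0.587, 0.001]
wrist_force: [-0.1, 1.4, 9.9]
opening: 0.243
grasp_force: 63.2
```

Call:
{"name": "servo_tool", "arguments": {"motion": [[[0, 0, 0, 0, 1], [0, 0, 0, 0, 1]]]}}

```text
time_s: 16.2
eef_pos: [0.52, -0.044, 0.2093]
eef_rot: [0.001, 0.811, 0.586, 0.001]
wrist_force: [0.1, 0.8, 10.2]
opening: 0.241
grasp_force: 63.3
```

```bash
python3 s.py; python3 - 2>/dev/null <<'E'
from fit import *
im,P,c=cam("scene");save("s6",im[150:250,190:310],6)
rect(sel(im,P,.44,.62,-.14,.04,.195,.2125,60),"bar")
im,P,c=cam("wrist");save("w6",im)
E
```

```text
{'time_s': 16.2, 'eef_pos': [0.52, -0.044, 0.2093], 'wrist_force': [0.1051, 0.833, 10.2013], 'torque': [0.238, 0.0547, -0.1331], 'grasp_force': 63.293, 'opening': 0.2414, 'q': [-0.3125, 0.1091, 1.7876, 0.0006, 1.2429, 0.0066]} tooly yaw -0.3193
bar 194 rect c [524.9 -46.6] size [80.9 37.3] ang 50.3 | mean [524.1 -55.7] z 203.8 pca ang rad 1.107
```

View pics/w6.png

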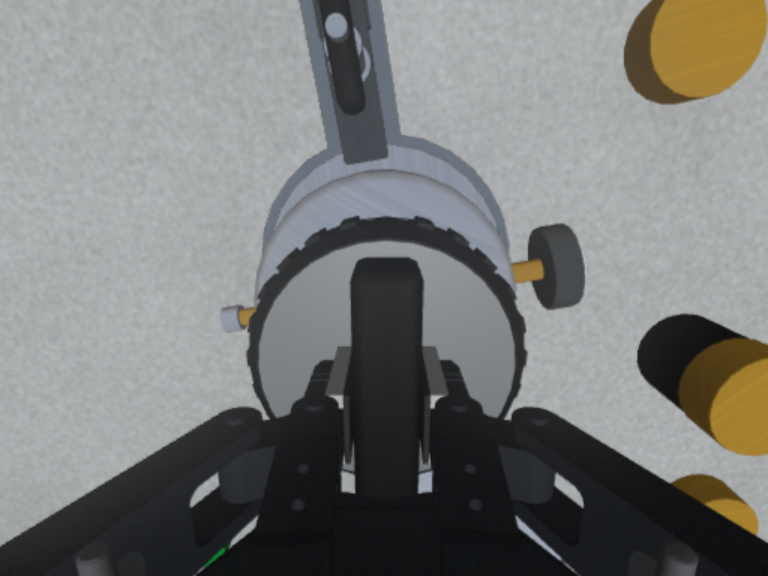

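The bar at (387,370) is still aligned with the jaws and the cap is at about 1.40 rad from locked. I'll lift straight.

Call:
{"name": "servo_tool", "arguments": {"motion": [[[0, 0, -0.4, 0, 1], [0, 0, -0.8, 0, 1], [0, 0, -1.2, 0, 1], [0, 0, -1.6, 0, 1], [0, 0, -2, 0, 1]]]}}

```text
time_s: 16.8
eef_pos: [0.5182, -0.0438, 0.227]
eef_rot: [-0.001, 0.811, 0.586, -0.001]
wrist_force: [-0.1, -0.6, -1.4]
opening: 0.243
grasp_force: 61.6
```

```bash
python3 s.py
```

```text
{'time_s': 16.8, 'eef_pos': [0.5182, -0.0438, 0.227], 'wrist_force': [-0.0951, -0.6228, -1.4285], 'torque': [-0.0199, -0.001, -0.0507], 'grasp_force': 61.5874, 'opening': 0.2431, 'q': [-0.3128, 0.0888, 1.7719, -0.0002, 1.284, 0.0066]} tooly yaw -0.3193
```

The cap is free (weight about 1.5 N). I'll raise it and re-measure the plate unobstructed.

Call:
{"name": "servo_tool", "arguments": {"motion": [[[0, 0, -3, 0, 1], [0, 0, -6, 0, 1], [0, 0, -9, 0, 1], [0, 0, -9, 0, 1], [0, 0, -9, 0, 1]]]}}

```text
time_s: 17.3
eef_pos: [0.519, -0.0441, 0.3176]
eef_rot: [-0.0, 0.811, 0.586, -0.0]
wrist_force: [-0.6, 0.2, -1.6]
opening: 0.24
grasp_force: 61.7
```

```bash
cat > plate.py <<'E'
from fit import *
def plate(P):
    m=np.array([.47,.31,.07]);n=np.array([-.336,-.064,.94]);n/=np.linalg.norm(n)
    for _ in range(6):
        D=P-m;up=-n*n[2];up[2]+=1;up/=np.linalg.norm(up);yy=np.cross(n,up)
        k=(abs(D@n)<.004)&(abs(D@up)<.1)&(abs(D@yy)<.1);Y=P[k]
        c=Y.mean(0);n=np.linalg.svd(Y-c,full_matrices=False)[2][2];n*=np.sign(n[2])
        # in-plane re-centre using edges
        q=np.c_[(Y-c)@up,(Y-c)@yy]
        # edges: fit rect orientation-free
        r=cv2.minAreaRect((q*1000).astype(np.float32))
        m=c+up*r[0][0]/1e3+yy*r[0][1]/1e3
    e=np.percentile(q-np.array(r[0])/1e3,[1,99],0)
    return m,n,up,yy,r,e,len(Y)
if __name__=="__main__":
  for s in("scene","side"):
    im,P,c=cam(s);np.savez("pics/%s7"%s,im=im,P=P)
    m,n,up,yy,r,e,N=plate(P);print(s,N,m.round(4),n.round(3),"tilt",np.arccos(n[2]).round(3),"yaw",np.arctan2(up[1],up[0]).round(3),np.round(r[1],1),round(r[2],1),e.round(3).tolist())
    save(s+"7",im,1.5)
E
python3 plate.py; python3 s.py
```

```text
scene 1148 [0.4678 0.3112 0.0698] [-0.333 -0.066  0.941] tilt 0.346 yaw 0.195 [157.1 162.6] 89.0 [[-0.079, -0.077], [0.079, 0.072]]
side 606 [0.4535 0.3063 0.0613] [-0.334 -0.063  0.94 ] tilt 0.347 yaw 0.187 [122.3 157.9] 1.6 [[-0.058, -0.076], [0.052, 0.073]]
{'time_s': 17.4, 'eef_pos': [0.5183, -0.0439, 0.316], 'wrist_force': [0.2217, 0.3259, -2.8637], 'torque': [0.0118, -0.056, 0.0414], 'grasp_force': 61.7002, 'opening': 0.2415, 'q': [-0.3128, 0.013, 1.6682, -0.0001, 1.4638, 0.0066]} tooly yaw -0.3194
```

View pics/scene7.png

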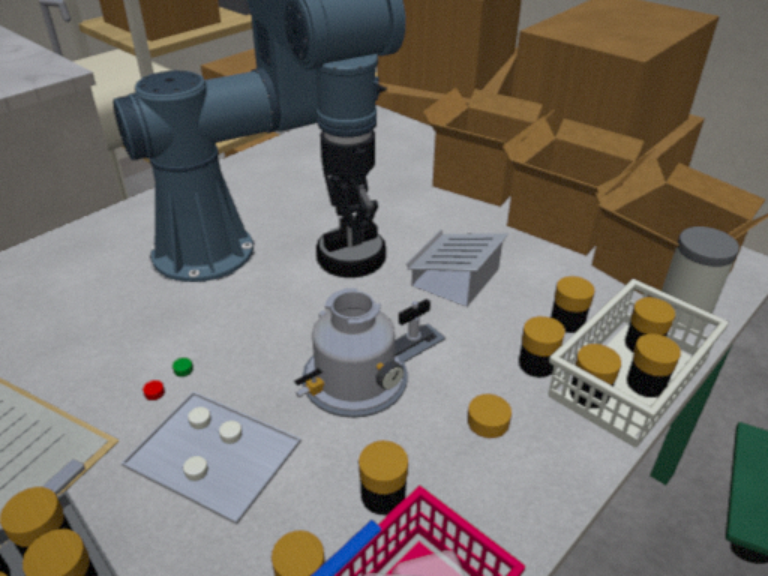

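The tank is open at (350,310), the cap hangs level in the jaws at (350,250), and the rest is at (460,255) in clear view. I'll carry the cap over.

Call:
{"name": "servo_tool", "arguments": {"motion": [[[1.5, -0.8, 0, 0, 1], [4.5, -2.4, 0, 0, 1], [8, -4.3, 0, 0, 1], [11.5, -6.2, 0, 0, 1], [15, -8.1, 0, 0, 1]]]}}

```text
time_s: 17.9
eef_pos: [0.4881, 0.125, 0.3159]
eef_rot: [-0.001, 0.811, 0.585, -0.001]
wrist_force: [0.4, 0.3, -1.3]
opening: 0.242
grasp_force: 61.7
```

Call:
{"name": "servo_tool", "arguments": {"motion": [[[3.5, -1.9, 0, 0, 1], [7, -3.8, 0, 0, 1], [10.5, -5.7, 0, 0, 1], [14, -7.6, 0, 0, 1], [16.4, -8.9, 0, 0, 1]]]}}

```text
time_s: 18.4
eef_pos: [0.4547, 0.3094, 0.3158]
eef_rot: [-0.001, 0.81, 0.586, -0.002]
wrist_force: [0.6, 0.4, -1.2]
opening: 0.242
grasp_force: 61.7
```

Call:
{"name": "servo_tool", "arguments": {"motion": [[[0, 0, 0, 6, 1], [0, 0, 0, 13, 1], [0, 0, 0, 20, 1], [0, 0, 0, 26, 1], [0, 0, 0, 32, 1]]]}}

```text
time_s: 18.9
eef_pos: [0.4555, 0.3071, 0.3156]
eef_rot: [0.0, 0.941, 0.338, -0.002]
wrist_force: [0.3, 0.1, -1.1]
opening: 0.239
grasp_force: 61.6
```

Call:
{"name": "servo_tool", "arguments": {"motion": [[[0, 0, 0, 6, 1], [0, 0, 0, 12, 1], [0, 0, 0, 18, 1], [0, 0, 0, 24, 1], [0, 0, 0, 28.7, 1]]]}}

```text
time_s: 19.4
eef_pos: [0.4556, 0.307, 0.3157]
eef_rot: [0.001, 0.996, 0.094, -0.002]
wrist_force: [0.1, -0.5, -2.5]
opening: 0.244
grasp_force: 61.6
```

Call:
{"name": "servo_tool", "arguments": {"motion": [[[0, 0, 3, 0, 1], [0, 0, 6, 0, 1], [0, 0, 9, 0, 1], [0, 0, 11, 0, 1], [0, 0, 11, 0, 1]]]}}

```text
time_s: 19.9
eef_pos: [0.4532, 0.306, 0.2026]
eef_rot: [0.001, 0.995, 0.096, -0.005]
wrist_force: [-0.3, -0.1, -2.3]
opening: 0.242
grasp_force: 61.6
```

```bash
python3 s.py; python3 - 2>/dev/null <<'E'
from fit import *
print(go([.4553,.3073,.146]))
im,P,c=cam("side")
rect(sel(im,P,.36,.56,.2,.42,.165,.2),"cap")
im,P,c=cam("scene")
rect(sel(im,P,.36,.56,.2,.42,.165,.2),"cap")
E
```

```text
{'time_s': 19.9, 'eef_pos': [0.4532, 0.306, 0.2026], 'wrist_force': [-0.2803, -0.0687, -2.2512], 'torque': [-0.0367, 0.0423, -0.0234], 'grasp_force': 61.5679, 'opening': 0.2415, 'q': [0.3768, 0.1795, 1.7222, -0.0, 1.2501, 1.7558]} tooly yaw -1.3789
[ 0.29 -0.1   5.66]
cap 425 rect c [457.4 285.2] size [102.3  71.8] ang 5.5 | mean [455.5 284.4] z 174.9 pca ang rad -3.021
cap 562 rect c [461.6 299.4] size [105.   88.7] ang 50.9 | mean [465.7 287.9] z 177.9 pca ang rad -2.717
```

Call:
{"name": "servo_tool", "arguments": {"motion": [[[0.2, 0, 2, 0, 1], [0.2, 0, 4, 0, 1], [0.2, 0, 5.4, 0, 1], [0.2, 0, 5.6, 0, 1], [0.2, 0, 5.6, 0, 1]]]}}

```text
time_s: 20.5
eef_pos: [0.4587, 0.3079, 0.1524]
eef_rot: [-0.0, 0.995, 0.096, 0.0]
wrist_force: [0.3, -0.5, -1.5]
opening: 0.245
grasp_force: 61.6
```

```bash
python3 s.py
```

```text
{'time_s': 20.5, 'eef_pos': [0.4587, 0.3079, 0.1524], 'wrist_force': [0.3108, -0.5313, -1.4581], 'torque': [-0.0564, 0.0304, -0.0132], 'grasp_force': 61.6354, 'opening': 0.2453, 'q': [0.3763, 0.2476, 1.7525, -0.0, 1.1413, 1.7551]} tooly yaw -1.3788
```

Call:
{"name": "servo_tool", "arguments": {"motion": [[[0, 0, 0.2, 0, 1], [0, 0, 0.4, 0, 1], [0, 0, 0.6, 0, 1], [0, 0, 0.8, 0, 1], [0, 0, 0.8, 0, 1]]]}}

```text
time_s: 21.0
eef_pos: [0.4582, 0.3077, 0.1437]
eef_rot: [0.0, 0.995, 0.096, -0.0]
wrist_force: [0.2, 0.0, -2.1]
opening: 0.242
grasp_force: 61.6
```

```bash
python3 s.py
```

```text
{'time_s': 21.0, 'eef_pos': [0.4582, 0.3077, 0.1437], 'wrist_force': [0.1825, 0.0168, -2.1367], 'torque': [0.0401, 0.0145, -0.0536], 'grasp_force': 61.6364, 'opening': 0.2417, 'q': [0.3763, 0.2592, 1.7583, 0.0, 1.1246, 1.7551]} tooly yaw -1.3788
```

Call:
{"name": "servo_tool", "arguments": {"motion": [[[0, 0, 0.1, 0, 1], [0, 0, 0.2, 0, 1], [0, 0, 0.3, 0, 1], [0, 0, 0.4, 0, 1], [0, 0, 0.4, 0, 1]]]}}

```text
time_s: 21.5
eef_pos: [0.4584, 0.3079, 0.1407]
eef_rot: [0.0, 0.995, 0.096, 0.0]
wrist_force: [-3.1, -2.3, 4.2]
opening: 0.245
grasp_force: 62.6
```

Call:
{"name": "servo_tool", "arguments": {"motion": [[[0, 0, 0.1, 0, 1], [0, 0, 0.2, 0, 1], [0, 0, 0.3, 0, 1], [0, 0, 0.4, 0, 1], [0, 0, 0.4, 0, 1]]]}}

```text
time_s: 22.0
eef_pos: [0.4574, 0.3079, 0.1386]
eef_rot: [0.0, 0.995, 0.096, -0.001]
wrist_force: [-15.1, -5.3, 22.8]
opening: 0.243
grasp_force: 65.5
```

```bash
python3 s.py
```

```text
{'time_s': 22.0, 'eef_pos': [0.4574, 0.3079, 0.1386], 'wrist_force': [-15.1026, -5.3108, 22.7858], 'torque': [-0.8396, 1.7341, -0.1149], 'grasp_force': 65.4589, 'opening': 0.2427, 'q': [0.3771, 0.2659, 1.7617, 0.0001, 1.1159, 1.7553]} tooly yaw -1.3782
```

Contact at the upper edge, but the grip is too stiff for the cap to pivot. I'll ease back slightly and loosen the grip gradually so it can.

Call:
{"name": "servo_tool", "arguments": {"motion": [[[0, 0, -0.1, 0, 1], [0, 0, -0.2, 0, 0.7], [0, 0, -0.2, 0, 0.6], [0, 0, -0.2, 0, 0.55], [0, 0, -0.2, 0, 0.55]]]}}

```text
time_s: 22.5
eef_pos: [0.4576, 0.3079, 0.1392]
eef_rot: [0.0, 0.995, 0.096, -0.001]
wrist_force: [-8.5, -3.1, 11.0]
opening: 0.243
grasp_force: 63.6
```

```bash
python3 s.py
```

```text
{'time_s': 22.5, 'eef_pos': [0.4576, 0.3079, 0.1392], 'wrist_force': [-8.456, -3.1245, 11.0125], 'torque': [-0.3742, 1.0937, -0.0021], 'grasp_force': 63.6492, 'opening': 0.2426, 'q': [0.3769, 0.2652, 1.7613, 0.0002, 1.1166, 1.7551]} tooly yaw -1.3784
```

Call:
{"name": "servo_tool", "arguments": {"motion": [[[0, 0, 0, 0, 0.53], [0, 0, 0, 0, 0.53]]]}}

```text
time_s: 22.7
eef_pos: [0.4576, 0.3079, 0.1392]
eef_rot: [0.0, 0.995, 0.096, -0.001]
wrist_force: [-7.6, -2.8, 10.9]
opening: 0.245
grasp_force: 63.7
```

Call:
{"name": "servo_tool", "arguments": {"motion": [[[0, 0, 0, 0, 0.52], [0, 0, 0, 0, 0.52]]]}}

```text
time_s: 22.9
eef_pos: [0.4576, 0.3079, 0.1392]
eef_rot: [0.0, 0.995, 0.096, -0.001]
wrist_force: [-8.9, -2.8, 11.0]
opening: 0.244
grasp_force: 63.3
```

Call:
{"name": "servo_tool", "arguments": {"motion": [[[0, 0, 0, 0, 0.51], [0, 0, 0, 0, 0.51]]]}}

```text
time_s: 23.1
eef_pos: [0.4576, 0.3079, 0.1392]
eef_rot: [0.0, 0.995, 0.096, -0.001]
wrist_force: [-9.0, -2.0, 11.2]
opening: 0.245
grasp_force: 45.8
```

Call:
{"name": "servo_tool", "arguments": {"motion": [[[0, 0, 0, 0, 0.505], [0, 0, 0, 0, 0.505]]]}}

```text
time_s: 23.3
eef_pos: [0.4576, 0.3079, 0.1391]
eef_rot: [0.0, 0.995, 0.096, -0.001]
wrist_force: [-7.1, -2.7, 10.8]
opening: 0.25
grasp_force: 37.0
```

Grip force is now adjustable. I'll go to about 15–20 N and push down.

Call:
{"name": "servo_tool", "arguments": {"motion": [[[0, 0, 0, 0, 0.498], [0, 0, 0, 0, 0.498]]]}}

```text
time_s: 23.5
eef_pos: [0.4576, 0.3079, 0.1391]
eef_rot: [0.0, 0.995, 0.096, -0.001]
wrist_force: [-8.6, -1.8, 10.9]
opening: 0.252
grasp_force: 24.6
```

Call:
{"name": "servo_tool", "arguments": {"motion": [[[0, 0, 0, 0, 0.494], [0, 0, 0, 0, 0.494]]]}}

```text
time_s: 23.7
eef_pos: [0.4575, 0.3077, 0.1388]
eef_rot: [0.0, 0.995, 0.096, -0.001]
wrist_force: [-7.2, -1.9, 7.4]
opening: 0.252
grasp_force: 17.4
```

Call:
{"name": "servo_tool", "arguments": {"motion": [[[0, 0, 0.1, 0, 0.494], [0, 0, 0.2, 0, 0.494], [0, 0, 0.3, 0, 0.494], [0, 0, 0.3, 0, 0.494]]]}}

```text
time_s: 24.1
eef_pos: [0.4564, 0.3075, 0.1352]
eef_rot: [0.0, 0.995, 0.096, -0.002]
wrist_force: [-10.2, -3.4, 9.5]
opening: 0.252
grasp_force: 17.9
```

It pivots at a steady 10 N. Continuing down.

Call:
{"name": "servo_tool", "arguments": {"motion": [[[0, 0, 0.1, 0, 0.494], [0, 0, 0.2, 0, 0.494], [0, 0, 0.3, 0, 0.494], [0, 0, 0.4, 0, 0.494], [0, 0, 0.4, 0, 0.494]]]}}

```text
time_s: 24.6
eef_pos: [0.4554, 0.3073, 0.131]
eef_rot: [0.001, 0.995, 0.096, -0.003]
wrist_force: [-13.3, -3.6, 10.1]
opening: 0.255
grasp_force: 25.3
```

```bash
python3 s.py; python3 - <<'E'
from fit import *
im,P,c=cam("side");save("sd8",im[130:230,170:300],6)
n=np.array([-.333,-.066,.941])
X=sel(im,P,.36,.56,.2,.42,.05,.16,60)
for x in np.arange(.39,.54,.02):
    k=abs(X[:,0]-x)<.01
    if k.sum()>5: print(round(x,2),k.sum(),np.percentile(X[k,2],[5,50,95]).round(3))
E
```

```text
{'time_s': 24.6, 'eef_pos': [0.4554, 0.3073, 0.131], 'wrist_force': [-13.3293, -3.5569, 10.1407], 'torque': [-0.5612, 1.9541, -0.0688], 'grasp_force': 25.2759, 'opening': 0.2545, 'q': [0.3772, 0.2758, 1.7673, 0.0006, 1.1056, 1.7552]} tooly yaw -1.3782
0.41 31 [0.078 0.093 0.118]
0.43 97 [0.075 0.101 0.123]
0.45 124 [0.079 0.116 0.155]
0.47 114 [0.082 0.113 0.156]
0.49 93 [0.085 0.107 0.131]
0.51 25 [0.089 0.099 0.109]
```

View pics/sd8.png

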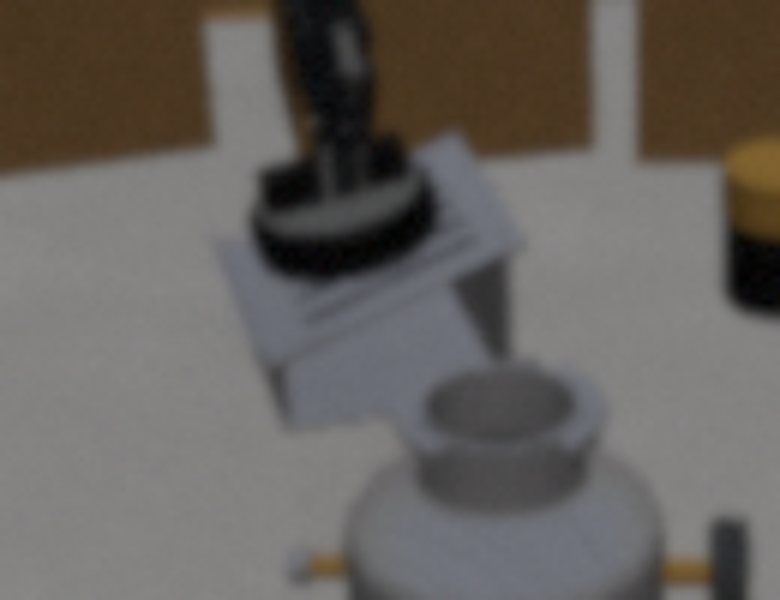

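The cap at (345,225) has tilted about half of the slope angle, well within the plate. I'll keep going with a slightly looser grip.

Call:
{"name": "servo_tool", "arguments": {"motion": [[[0, 0, 0.1, 0, 0.488], [0, 0, 0.2, 0, 0.488], [0, 0, 0.3, 0, 0.488], [0, 0, 0.4, 0, 0.488], [0, 0, 0.4, 0, 0.488]]]}}

```text
time_s: 25.15
eef_pos: [0.457, 0.3077, 0.1266]
eef_rot: [0.0, 0.995, 0.096, -0.001]
wrist_force: [-4.4, 0.2, 1.0]
opening: 0.254
grasp_force: 8.9
```

```bash
python3 s.py
```

```text
{'time_s': 25.15, 'eef_pos': [0.457, 0.3077, 0.1266], 'wrist_force': [-4.4114, 0.2277, 1.0354], 'torque': [-0.1058, 0.5288, -0.0392], 'grasp_force': 8.8732, 'opening': 0.2544, 'q': [0.3768, 0.283, 1.7683, 0.0005, 1.0932, 1.7551]} tooly yaw -1.3785
```

Call:
{"name": "servo_tool", "arguments": {"motion": [[[0, 0, 0.1, 0, 0.486], [0, 0, 0.2, 0, 0.486], [0, 0, 0.2, 0, 0.486], [0, 0, 0.2, 0, 0.486], [0, 0, 0.2, 0, 0.486]]]}}

```text
time_s: 25.65
eef_pos: [0.4587, 0.3078, 0.125]
eef_rot: [-0.0, 0.995, 0.096, 0.0]
wrist_force: [0.4, -0.1, -1.7]
opening: 0.255
grasp_force: 2.2
```

```bash
python3 s.py; python3 - <<'E'
from fit import *
im,P,c=cam("side")
X=sel(im,P,.36,.56,.2,.42,.05,.16,60)
for x in np.arange(.39,.54,.02):
    k=abs(X[:,0]-x)<.01
    if k.sum()>5: print(round(x,2),k.sum(),np.percentile(X[k,2],[5,50,95]).round(3))
E
```

```text
{'time_s': 25.65, 'eef_pos': [0.4587, 0.3078, 0.125], 'wrist_force': [0.3973, -0.1093, -1.7113], 'torque': [-0.0018, 0.0548, -0.0289], 'grasp_force': 2.2106, 'opening': 0.2549, 'q': [0.3761, 0.2863, 1.7679, -0.0001, 1.0868, 1.7551]} tooly yaw -1.3789
0.43 84 [0.064 0.088 0.11 ]
0.45 136 [0.065 0.105 0.152]
0.47 126 [0.072 0.111 0.153]
0.49 102 [0.078 0.101 0.128]
0.51 49 [0.083 0.098 0.11 ]
```

Nearly flat with 2 N of grip left. I'll open fully and withdraw upward.

Call:
{"name": "servo_tool", "arguments": {"motion": [[[0, 0, 0, 0, 0.47], [0, 0, 0, 0, 0.45], [0, 0, 0, 0, 0.4], [0, 0, 0, 0, 0.2], [0, 0, 0, 0, -0.2]]]}}

```text
time_s: 26.2
eef_pos: [0.4584, 0.3078, 0.125]
eef_rot: [-0.0, 0.995, 0.096, 0.0]
wrist_force: [0.6, 0.5, -0.3]
opening: 0.556
grasp_force: 0.0
```

Call:
{"name": "servo_tool", "arguments": {"motion": [[[0, 0, 0, 0, -0.6], [0, 0, 0, 0, -0.8], [0, 0, 0, 0, -0.8], [0, 0, -2, 0, -0.8], [0, 0, -5, 0, -0.8]]]}}

```text
time_s: 26.7
eef_pos: [0.4569, 0.3071, 0.1735]
eef_rot: [0.001, 0.995, 0.096, -0.002]
wrist_force: [-0.3, 1.1, 0.4]
opening: 0.902
grasp_force: 0.0
```

Call:
{"name": "servo_tool", "arguments": {"motion": [[[0, 0, -5, 0, -1], [0, 0, -10, 0, -1], [0, 0, -15, 0, -1], [0, 0, -15, 0, -1], [0, 0, -15, 0, -1]]]}}

```text
time_s: 27.2
eef_pos: [0.459, 0.3081, 0.3266]
eef_rot: [-0.001, 0.995, 0.096, 0.002]
wrist_force: [-0.1, -0.2, 0.2]
opening: 1.004
grasp_force: 0.0
```

```bash
python3 s.py; python3 - <<'E'
from fit import *
im,P,c=cam("wrist");save("w9",im);np.savez("pics/w9",im=im,P=P)
C=np.array([.469,.310,.070]);n=np.array([-.334,-.065,.94]);n/=np.linalg.norm(n)
up=-n*n[2];up[2]+=1;up/=np.linalg.norm(up);yy=np.cross(n,up)
D=P-C;h=D@n
for a,b,nm in((.024,.032,"disc"),(.046,.058,"bar")):
    k=(h>a)&(h<b)&(abs(D@up)<.12)&(abs(D@yy)<.12)
    Y=D[k];q=np.c_[Y@up,Y@yy];r=cv2.minAreaRect((q*1000).astype(np.float32))
    nn=np.linalg.svd(Y-Y.mean(0),full_matrices=False)[2][2];nn*=np.sign(nn[2])
    print(nm,k.sum(),np.round(r[0],1),np.round(r[1],1),"h",np.median(h[k]).round(4),"tilt err",np.arccos(nn@n).round(3))
k=(abs(h)<.004)&(abs(D@up)<.1)&(abs(D@yy)<.1);Y=D[k];print("plate",Y.shape,(Y.mean(0)@n).round(4),np.percentile(Y@up,[1,99]).round(3),np.percentile(Y@yy,[1,99]).round(3))
nn=np.linalg.svd(Y-Y.mean(0),full_matrices=False)[2][2];print(nn)
E
```

```text
{'time_s': 27.2, 'eef_pos': [0.459, 0.3081, 0.3266], 'wrist_force': [-0.1466, -0.1924, 0.1854], 'torque': [-0.0408, 0.0447, -0.0403], 'grasp_force': 0.0, 'opening': 1.004, 'q': [0.3764, 0.0774, 1.5803, 0.0, 1.4804, 1.7551]} tooly yaw -1.3787
disc 3627 [ 0.5 -0.2] [103.2 101.6] h 0.0302 tilt err 0.014
bar 1171 [-0.6 -0.1] [83.9 22. ] h 0.0532 tilt err 0.012
plate (7184, 3) 0.0017 [-0.079  0.078] [-0.074  0.074]
[-0.33488543 -0.06395723  0.94008575]
```

View pics/w9.png

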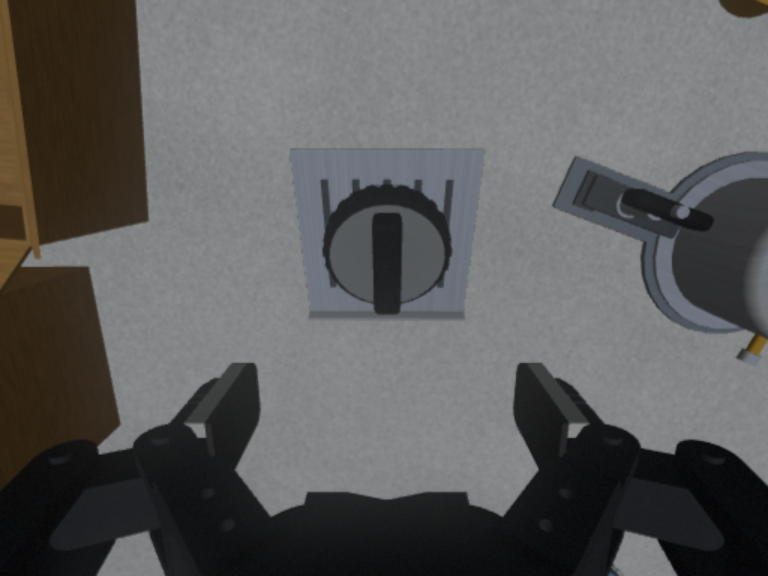

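The cap lies flat and centred at (387,260): offset under 1 mm, tilt error about 0.01 rad. Now over to the tray.

Call:
{"name": "servo_tool", "arguments": {"motion": [[[-0.8, 4, 0, 0, -1], [-1.7, 8.5, 0, 0, -1], [-2.6, 13, 0, 0, -1], [-3.5, 17.5, 0, 0, -1], [-4.4, 22, 0, 0, -1]]]}}

```text
time_s: 27.75
eef_pos: [0.4558, 0.0819, 0.3225]
eef_rot: [-0.0, 0.995, 0.096, -0.002]
wrist_force: [1.1, 0.0, -0.1]
opening: 1.001
grasp_force: 0.0
```

Call:
{"name": "servo_tool", "arguments": {"motion": [[[-0.9, 4.5, 0, 0, -1], [-1.8, 9, 0, 0, -1], [-2.7, 13.5, 0, 0, -1], [-3.6, 18, 0, 0, -1], [-4.5, 22.5, 0, 0, -1]]]}}

```text
time_s: 28.25
eef_pos: [0.4547, -0.1474, 0.3226]
eef_rot: [-0.001, 0.995, 0.096, -0.002]
wrist_force: [0.1, -0.2, -0.2]
opening: 1.0
grasp_force: 0.0
```

Call:
{"name": "servo_tool", "arguments": {"motion": [[[-0.9, 4.5, 0, 0, -1], [-1.8, 9, 0, 0, -1], [-2.7, 13.5, 1, 0, -1], [-3.2, 15.6, 4, 0, -1], [-3.2, 15.6, 4, 0, -1]]]}}

```text
time_s: 28.75
eef_pos: [0.4513, -0.306, 0.278]
eef_rot: [-0.004, 0.996, 0.094, -0.004]
wrist_force: [-0.9, 0.6, -0.7]
opening: 1.0
grasp_force: 0.0
```

Call:
{"name": "servo_tool", "arguments": {"motion": [[[0, 0, 0, 0, -1], [0, 0, 0, 0, -1]]]}}

```text
time_s: 28.95
eef_pos: [0.4545, -0.3043, 0.285]
eef_rot: [-0.0, 0.995, 0.096, -0.0]
wrist_force: [0.3, 0.3, 0.1]
opening: 0.998
grasp_force: 0.0
```

```bash
cat > tabs.py <<'E'
from fit import *
def tabs(names=("wrist",)):
    out=[]
    for nm in names:
        im,P,c=cam(nm); im=im.astype(int)
        k=(P[...,2]>.016)&(P[...,2]<.032)&(im.min(-1)>130)&(im.max(-1)-im.min(-1)<40)&(P[...,0]<.7)&(P[...,0]>.25)&(P[...,1]<-.15)
        nn,l,s,_=cv2.connectedComponentsWithStats(k.astype(np.uint8))
        for i in range(1,nn):
            if s[i,4]<40: continue
            X=P[l==i];r=cv2.minAreaRect((X[:,:2]*1000).astype(np.float32))
            if 25<min(r[1]) and max(r[1])<45: 
                print(nm,s[i,4],np.round(r[0],1),np.round(r[1],1),"z",np.median(X[:,2]).round(4),"go",go([r[0][0]/1e3,r[0][1]/1e3,.032]))
        cv2.imwrite("pics/t_%s.png"%nm,im[...,::-1].astype(np.uint8))
if __name__=="__main__":
    tabs(("wrist","scene"))
E
python3 s.py; python3 tabs.py
```

```text
{'time_s': 28.95, 'eef_pos': [0.4545, -0.3043, 0.285], 'wrist_force': [0.3101, 0.2843, 0.0982], 'torque': [-0.0145, 0.0077, -0.0015], 'grasp_force': 0.0, 'opening': 0.9984, 'q': [-0.8072, 0.0948, 1.6449, 0.0003, 1.4026, 0.5707]} tooly yaw -1.3779
wrist 522 [ 484.8 -355.8] [33.1 33.2] z 0.0217 go [ 1.94  5.62 25.37]
wrist 516 [ 466.5 -276.1] [33.  33.7] z 0.0217 go [ 1.68 -2.56 25.36]
wrist 453 [ 405.3 -292.9] [33.2 32.8] z 0.0217 go [-4.65 -2.09 25.36]
scene 132 [ 407.4 -291.8] [34.5 34.3] z 0.02 go [-4.44 -2.18 25.39]
scene 141 [ 468.4 -275.8] [34.4 33. ] z 0.0201 go [ 1.86 -2.57 25.39]
scene 160 [ 486.2 -356.1] [35.2 32.5] z 0.0201 go [ 2.05  5.65 25.4 ]
```

Call:
{"name": "servo_tool", "arguments": {"motion": [[[1.7, -2.55, 4, 0, -0.4], [1.75, -2.55, 9, 0, -0.4], [1.75, -2.55, 14, 0, -0.4], [1.75, -2.55, 19, 0, -0.4], [1.75, -2.55, 22, 0, -0.4]]]}}

```text
time_s: 29.55
eef_pos: [0.4659, -0.2748, 0.0624]
eef_rot: [-0.001, 0.995, 0.097, -0.001]
wrist_force: [0.8, 0.2, -0.8]
opening: 0.704
grasp_force: 0.0
```

Call:
{"name": "servo_tool", "arguments": {"motion": [[[0, 0, 2, 0, -0.4], [0, 0, 3.3, 0, -0.4], [0, 0, 3.3, 0, -0.4], [0, 0, 3.3, 0, -0.4], [0, 0, 3.3, 0, -0.4]]]}}

```text
time_s: 30.05
eef_pos: [0.4678, -0.2777, 0.0337]
eef_rot: [0.001, 0.995, 0.096, 0.001]
wrist_force: [0.1, -0.0, 0.4]
opening: 0.7
grasp_force: 0.0
```

```bash
python3 s.py; python3 -c "
from h import *
print(go([.4672,-.276,.032]))"
```

```text
{'time_s': 30.05, 'eef_pos': [0.4678, -0.2777, 0.0337], 'wrist_force': [0.1113, -0.0365, 0.3772], 'torque': [-0.0579, -0.0656, -0.0056], 'grasp_force': 0.0, 'opening': 0.6998, 'q': [-0.754, 0.421, 1.8175, 0.0, 0.8999, 0.6245]} tooly yaw -1.3784
[-0.03 -0.18  0.17]
```

Call:
{"name": "servo_tool", "arguments": {"motion": [[[0, 0, 0, 0, 0.2], [0, 0, 0, 0, 0.6], [0, 0, 0, 0, 1], [0, 0, 0, 0, 1], [0, 0, 0, 0, 1]]]}}

```text
time_s: 30.55
eef_pos: [0.4674, -0.2776, 0.0335]
eef_rot: [0.001, 0.995, 0.096, 0.001]
wrist_force: [-1.7, 1.2, 7.6]
opening: 0.394
grasp_force: 58.9
```

Call:
{"name": "servo_tool", "arguments": {"motion": [[[0, 0, 0, 0, 1], [0, 0, 0, 0, 1], [0, 0, -5, 0, 1], [0, 0, -10, 0, 1], [0, 0, -15, 0, 1]]]}}

```text
time_s: 31.05
eef_pos: [0.4663, -0.2766, 0.1837]
eef_rot: [-0.0, 0.995, 0.096, -0.0]
wrist_force: [1.1, -0.4, -0.2]
opening: 0.39
grasp_force: 59.7
```

Call:
{"name": "servo_tool", "arguments": {"motion": [[[0, 0, -5, 0, 1], [0, 0, -10, 0, 1], [0, 0, -10, 0, 1], [0, 0, -10, 0, 1]]]}}

```text
time_s: 31.45
eef_pos: [0.4671, -0.2774, 0.284]
eef_rot: [0.002, 0.995, 0.096, 0.001]
wrist_force: [-0.5, -0.1, -0.5]
opening: 0.391
grasp_force: 59.7
```

```bash
python3 s.py; python3 -c "
from h import *
print(go([.5195,-.0443,.203]))"
```

```text
{'time_s': 31.45, 'eef_pos': [0.4671, -0.2774, 0.284], 'wrist_force': [-0.4941, -0.1004, -0.4945], 'torque': [-0.0275, 0.0115, 0.0053], 'grasp_force': 59.6825, 'opening': 0.3915, 'q': [-0.7544, 0.0841, 1.6585, -0.0, 1.3948, 0.6244]} tooly yaw -1.3788
[  9.57 -21.91   8.05]
```

Tablet held. Carry it to the mouth and release.

Call:
{"name": "servo_tool", "arguments": {"motion": [[[1.9, -4.4, 0, 0, 1], [3.8, -8.8, 0, 0, 1], [5.8, -13.2, 0, 0, 1], [7.7, -17.6, 0, 0, 1], [9.6, -21.9, 0, 0, 1]]]}}

```text
time_s: 31.95
eef_pos: [0.5181, -0.0414, 0.2798]
eef_rot: [-0.001, 0.995, 0.096, -0.002]
wrist_force: [0.7, -0.9, 0.7]
opening: 0.387
grasp_force: 59.8
```

Call:
{"name": "servo_tool", "arguments": {"motion": [[[0, 0, 0, 0, 1], [0, 0, 3, 0, 1], [0, 0, 6, 0, 1], [0, 0, 7.8, 0, 1], [0, 0, 7.8, 0, 1]]]}}

```text
time_s: 32.45
eef_pos: [0.5159, -0.0433, 0.1993]
eef_rot: [-0.002, 0.995, 0.096, -0.004]
wrist_force: [0.0, 1.1, 0.8]
opening: 0.39
grasp_force: 59.8
```

```bash
python3 s.py; python3 -c "
from h import *
print(go([.5195,-.0443,.203]))"
```

```text
{'time_s': 32.45, 'eef_pos': [0.5159, -0.0433, 0.1993], 'wrist_force': [0.005, 1.0821, 0.8436], 'torque': [-0.0321, -0.0162, 0.0118], 'grasp_force': 59.8391, 'opening': 0.39, 'q': [-0.3131, 0.1191, 1.7986, -0.0003, 1.2331, 1.0663]} tooly yaw -1.3793
[ 0.33  0.16 -0.38]
```

Call:
{"name": "servo_tool", "arguments": {"motion": [[[0, 0, 0, 0, 1], [0, 0, 0, 0, 0], [0, 0, 0, 0, -0.4], [0, 0, 0, 0, -0.4], [0, 0, 0, 0, -0.4]]]}}

```text
time_s: 32.95
eef_pos: [0.5194, -0.0437, 0.2046]
eef_rot: [0.0, 0.995, 0.096, 0.001]
wrist_force: [0.3, -0.8, 0.1]
opening: 0.702
grasp_force: 0.0
```

Call:
{"name": "servo_tool", "arguments": {"motion": [[[0, 0, -4, 0, -0.4], [0, 0, -8, 0, -0.4], [0, 0, -8, 0, -0.4], [0, 0, -8, 0, -0.4]]]}}

```text
time_s: 33.35
eef_pos: [0.5197, -0.0437, 0.2853]
eef_rot: [0.001, 0.995, 0.096, 0.001]
wrist_force: [-0.3, -0.3, -0.7]
opening: 0.698
grasp_force: 0.0
```

```bash
python3 s.py; python3 - <<'E'
from fit import *
im,P,c=cam("wrist");save("w10",im)
k=(im.min(-1)>130)&(np.hypot(P[...,0]-.5195,P[...,1]+.0443)<.06)&(P[...,2]<.1)
print("white in tank",k.sum(),np.nanmedian(P[k],0) if k.sum() else "")
print(go([.486,-.3555,.284]),go([.4065,-.2925,.284]))
E
python3 tabs.py
```

```text
{'time_s': 33.35, 'eef_pos': [0.5197, -0.0437, 0.2853], 'wrist_force': [-0.3171, -0.3305, -0.7309], 'torque': [0.0269, -0.014, -0.0133], 'grasp_force': 0.0, 'opening': 0.6979, 'q': [-0.3118, 0.0338, 1.7086, -0.0, 1.3961, 1.0669]} tooly yaw -1.3786
white in tank 347 [ 0.51747813 -0.04539901  0.03282777]
[-9.18e+00  3.00e+01 -2.00e-02] [-1.579e+01  2.230e+01 -2.000e-02]
wrist 420 [ 485.1 -355.4] [33.7 32.9] z 0.022 go [-9.2  30.02 25.08]
wrist 377 [ 411.7 -267.1] [33.3 33.4] z 0.022 go [-14.71  19.95  25.1 ]
scene 125 [ 413.3 -266.2] [34.1 32.6] z 0.0202 go [-14.5   19.9   25.06]
scene 163 [ 486.4 -354.6] [34.4 33.6] z 0.0203 go [-9.01 29.98 25.04]
```

The first tablet is in the tank (top at 33 mm). Another was knocked to (0.412, −0.267). I'll get the far one next.

Call:
{"name": "servo_tool", "arguments": {"motion": [[[-1.3, 4.3, 0, 0, -0.4], [-2.6, 8.6, 0, 0, -0.4], [-3.9, 12.9, 0, 0, -0.4], [-5.2, 17.2, 0, 0, -0.4], [-6.5, 21.5, 0, 0, -0.4]]]}}

```text
time_s: 34.0
eef_pos: [0.4953, -0.2683, 0.2824]
eef_rot: [-0.001, 0.995, 0.096, -0.001]
wrist_force: [-0.5, -0.6, 0.1]
opening: 0.699
grasp_force: 0.0
```

Call:
{"name": "servo_tool", "arguments": {"motion": [[[-1.3, 4.3, 3, 0, -0.4], [-2.6, 8.5, 6, 0, -0.4], [-2.6, 8.5, 11, 0, -0.4], [-2.6, 8.5, 16, 0, -0.4], [-2.6, 8.5, 20, 0, -0.4]]]}}

```text
time_s: 34.5
eef_pos: [0.4853, -0.3547, 0.0799]
eef_rot: [-0.002, 0.995, 0.095, -0.001]
wrist_force: [-0.1, -0.4, -0.4]
opening: 0.701
grasp_force: 0.0
```

Call:
{"name": "servo_tool", "arguments": {"motion": [[[0, 0, 0, 0, -0.4], [0, 0, 3, 0, -0.4], [0, 0, 5, 0, -0.4], [0, 0, 5, 0, -0.4], [0, 0, 5, 0, -0.4]]]}}

```text
time_s: 35.0
eef_pos: [0.4876, -0.3559, 0.0356]
eef_rot: [0.0, 0.995, 0.096, 0.0]
wrist_force: [0.5, -0.4, -0.3]
opening: 0.697
grasp_force: 0.0
```

```bash
python3 s.py; python3 -c "
from h import *
print(go([.4856,-.3553,.0335]))"
```

```text
{'time_s': 35.0, 'eef_pos': [0.4876, -0.3559, 0.0356], 'wrist_force': [0.5032, -0.3734, -0.2747], 'torque': [0.0007, 0.0509, -0.0173], 'grasp_force': 0.0, 'opening': 0.6974, 'q': [-0.8269, 0.5211, 1.6574, -0.0, 0.962, 0.5517]} tooly yaw -1.3786
[-0.19 -0.1   0.21]
```

Call:
{"name": "servo_tool", "arguments": {"motion": [[[-0.2, -0.1, 0.2, 0, -0.4], [-0.2, -0.1, 0.2, 0, -0.4], [-0.2, -0.1, 0.2, 0, 0.2], [-0.2, -0.1, 0.2, 0, 1], [-0.2, -0.1, 0.2, 0, 1]]]}}

```text
time_s: 35.5
eef_pos: [0.4854, -0.3554, 0.0333]
eef_rot: [0.001, 0.995, 0.096, 0.0]
wrist_force: [-1.5, 0.8, 6.4]
opening: 0.391
grasp_force: 59.2
```

Call:
{"name": "servo_tool", "arguments": {"motion": [[[0, 0, 0, 0, 1], [0, 0, 0, 0, 1], [0, 0, 0, 0, 1], [0, 0, -4, 0, 1], [0, 0, -8, 0, 1]]]}}

```text
time_s: 36.0
eef_pos: [0.4839, -0.3539, 0.1116]
eef_rot: [-0.002, 0.995, 0.096, -0.001]
wrist_force: [1.3, 0.0, 0.8]
opening: 0.397
grasp_force: 59.7
```

Call:
{"name": "servo_tool", "arguments": {"motion": [[[0, 0, -5, 0, 1], [0, 0, -10, 0, 1], [0, 0, -15, 0, 1], [0, 0, -17, 0, 1], [0, 0, -17, 0, 1]]]}}

```text
time_s: 36.5
eef_pos: [0.4863, -0.3563, 0.2872]
eef_rot: [0.004, 0.995, 0.096, 0.003]
wrist_force: [0.4, -0.3, -0.1]
opening: 0.39
grasp_force: 59.7
```

```bash
python3 s.py; python3 -c "
from h import *
print(go([.5195,-.0443,.204]))"
```

```text
{'time_s': 36.5, 'eef_pos': [0.4863, -0.3563, 0.2872], 'wrist_force': [0.3748, -0.2928, -0.1273], 'torque': [0.0076, 0.026, 0.0162], 'grasp_force': 59.7079, 'opening': 0.3903, 'q': [-0.829, 0.2125, 1.5068, 0.0, 1.4135, 0.5496]} tooly yaw -1.3787
[  9.18 -30.05   8.14]
```

Call:
{"name": "servo_tool", "arguments": {"motion": [[[1.4, -4.5, 0, 0, 1], [2.8, -9, 0, 0, 1], [4.1, -13.5, 0, 0, 1], [5.5, -18, 0, 0, 1], [6.9, -22.5, 0, 0, 1]]]}}

```text
time_s: 37.0
eef_pos: [0.5086, -0.1187, 0.28]
eef_rot: [-0.001, 0.995, 0.096, -0.001]
wrist_force: [0.9, -0.4, -1.0]
opening: 0.391
grasp_force: 59.8
```

Call:
{"name": "servo_tool", "arguments": {"motion": [[[1.4, -4.5, 0, 0, 1], [2.3, -7.5, 0, 0, 1], [2.3, -7.5, 4, 0, 1], [2.3, -7.5, 7.8, 0, 1], [2.3, -7.5, 7.8, 0, 1]]]}}

```text
time_s: 37.5
eef_pos: [0.5132, -0.0409, 0.1971]
eef_rot: [-0.003, 0.995, 0.096, -0.006]
wrist_force: [-1.3, 0.4, -1.2]
opening: 0.391
grasp_force: 59.8
```

Call:
{"name": "servo_tool", "arguments": {"motion": [[[0, 0, 0, 0, 1], [0, 0, 0, 0, 1]]]}}

```text
time_s: 37.7
eef_pos: [0.5189, -0.0434, 0.2055]
eef_rot: [0.0, 0.995, 0.096, 0.001]
wrist_force: [-0.1, -0.6, 0.5]
opening: 0.39
grasp_force: 59.8
```

```bash
python3 s.py; python3 -c "
from h import *
print(go([.5195,-.0443,.204]))"
```

```text
{'time_s': 37.7, 'eef_pos': [0.5189, -0.0434, 0.2055], 'wrist_force': [-0.0745, -0.6064, 0.5027], 'torque': [-0.0621, 0.0635, 0.0408], 'grasp_force': 59.7823, 'opening': 0.3901, 'q': [-0.3116, 0.1109, 1.7939, 0.0, 1.2346, 1.0676]} tooly yaw -1.3793
[0.04 0.1  0.15]
```

Call:
{"name": "servo_tool", "arguments": {"motion": [[[0, 0, 0, 0, 1], [0, 0, 0, 0, 0], [0, 0, 0, 0, -0.4], [0, 0, 0, 0, -0.4], [0, 0, 0, 0, -0.4]]]}}

```text
time_s: 38.2
eef_pos: [0.518, -0.0429, 0.2042]
eef_rot: [0.0, 0.995, 0.096, 0.0]
wrist_force: [0.2, 0.6, -0.0]
opening: 0.699
grasp_force: 0.0
```

Call:
{"name": "servo_tool", "arguments": {"motion": [[[0, 0, -4, 0, -0.4], [0, 0, -8, 0, -0.4], [0, 0, -8, 0, -0.4], [0, 0, -8, 0, -0.4]]]}}

```text
time_s: 38.6
eef_pos: [0.5184, -0.0429, 0.285]
eef_rot: [0.001, 0.995, 0.096, 0.001]
wrist_force: [0.5, 0.4, -1.3]
opening: 0.697
grasp_force: 0.0
```

```bash
python3 s.py; python3 tabs.py
```

```text
{'time_s': 38.6, 'eef_pos': [0.5184, -0.0429, 0.285], 'wrist_force': [0.5394, 0.3704, -1.2881], 'torque': [-0.0286, 0.0029, -0.0298], 'grasp_force': 0.0, 'opening': 0.6971, 'q': [-0.311, 0.0313, 1.7118, -0.0, 1.3959, 1.0677]} tooly yaw -1.3788
wrist 373 [ 411.9 -267. ] [33.3 33.3] z 0.0218 go [-14.66  20.    25.16]
scene 127 [ 413.5 -266.3] [34.3 34.4] z 0.0199 go [-14.41  20.01  25.08]
```

The last tablet is at (0.4127, −0.2667), near the tray rim, so I'll grasp it a bit higher.

Call:
{"name": "servo_tool", "arguments": {"motion": [[[-2.6, 3.6, 0, 0, -0.4], [-5.2, 7.2, 0, 0, -0.4], [-7.8, 10.8, 0, 0, -0.4], [-10.4, 14.4, 0, 0, -0.4], [-13, 18, 0, 0, -0.4]]]}}

```text
time_s: 39.2
eef_pos: [0.423, -0.2451, 0.2823]
eef_rot: [-0.001, 0.995, 0.096, -0.001]
wrist_force: [0.4, -0.8, 0.4]
opening: 0.701
grasp_force: 0.0
```

Call:
{"name": "servo_tool", "arguments": {"motion": [[[-1.55, 2, 0, 0, -0.4], [-1.55, 2, 5, 0, -0.4], [-1.55, 2, 10, 0, -0.4], [-1.55, 2, 15, 0, -0.4], [-1.55, 2, 19, 0, -0.4]]]}}

```text
time_s: 39.7
eef_pos: [0.4112, -0.2651, 0.0898]
eef_rot: [-0.002, 0.995, 0.096, -0.002]
wrist_force: [0.5, -0.4, -0.8]
opening: 0.707
grasp_force: 0.0
```

Call:
{"name": "servo_tool", "arguments": {"motion": [[[0, 0, 0, 0, -0.4], [0, 0, 0, 0, -0.4], [0, 0, 3, 0, -0.4], [0, 0, 3, 0, -0.4], [0, 0, 3, 0, -0.4]]]}}

```text
time_s: 40.2
eef_pos: [0.414, -0.2675, 0.0658]
eef_rot: [0.001, 0.995, 0.096, 0.001]
wrist_force: [0.5, -0.2, 0.6]
opening: 0.7
grasp_force: 0.0
```

```bash
python3 s.py; python3 -c "
from h import *
print(go([.4127,-.2667,.038]))"; python3 tabs.py; python3 - <<'E'
from fit import *
im,P,c=cam("scene")
for y in np.arange(-.27,-.19,.005):
    k=(abs(P[...,0]-.44)<.02)&(abs(P[...,1]-y)<.0025);print(y.round(3),np.nanpercentile(P[k][:,2],[10,50,95]).round(4) if k.sum() else "")
E
```

```text
{'time_s': 40.2, 'eef_pos': [0.414, -0.2675, 0.0658], 'wrist_force': [0.4525, -0.1905, 0.578], 'torque': [-0.0161, -0.0405, 0.0183], 'grasp_force': 0.0, 'opening': 0.6997, 'q': [-0.8151, 0.2695, 1.9418, -0.0, 0.9285, 0.5636]} tooly yaw -1.3786
[-0.11 -0.11  2.78]
wrist 2217 [ 411.5 -267.2] [33.7 34.2] z 0.0217 go [-0.27 -0.13  3.42]
scene 127 [ 412.9 -266.7] [33.7 33.9] z 0.0201 go [-0.12 -0.17  3.42]
-0.27 [0.0133 0.2744 0.3978]
-0.265 [0.0108 0.2547 0.3991]
-0.26 [0.0043 0.2562 0.4006]
-0.255 [0.0053 0.237  0.4012]
-0.25 [0.003  0.2147 0.402 ]
-0.245 [0.0023 0.232  0.4045]
-0.24 [0.0039 0.2152 0.4094]
-0.235 [0.0053 0.2495 0.4157]
-0.23 [-4.000e-04  4.129e-01  4.212e-01]
-0.225 [-0.0017  0.4149  0.4254]
-0.22 [-4.000e-04  3.996e-01  4.301e-01]
-0.215 [-0.0014  0.3862  0.4358]
-0.21 [-0.0011  0.3973  0.4385]
-0.205 [-0.0011  0.3959  0.4426]
-0.2 [-0.0007  0.4     0.4461]
-0.195 [-0.0016  0.3974  0.4495]
-0.19 [-0.0013  0.3853  0.4489]
```

Call:
{"name": "servo_tool", "arguments": {"motion": [[[-0.15, -0.15, 1.5, 0, -0.4], [-0.15, -0.15, 2.8, 0, -0.4], [-0.15, -0.15, 2.8, 0, -0.4], [-0.15, -0.15, 2.8, 0, 0.2], [-0.15, -0.15, 2.8, 0, 0.7]]]}}

```text
time_s: 40.85
eef_pos: [0.4123, -0.2669, 0.037]
eef_rot: [0.001, 0.995, 0.096, 0.001]
wrist_force: [-1.3, 0.7, 2.5]
opening: 0.39
grasp_force: 59.4
```

Call:
{"name": "servo_tool", "arguments": {"motion": [[[0, 0, 0, 0, 1], [0, 0, 0, 0, 1], [0, 0, 0, 0, 1], [0, 0, 0, 0, 1], [0, 0, -4, 0, 1]]]}}

```text
time_s: 41.35
eef_pos: [0.4093, -0.264, 0.0726]
eef_rot: [-0.003, 0.995, 0.096, -0.002]
wrist_force: [-0.4, -0.7, -1.0]
opening: 0.38
grasp_force: 59.3
```

Call:
{"name": "servo_tool", "arguments": {"motion": [[[0, 0, -5, 0, 1], [0, 0, -10, 0, 1], [0, 0, -15, 0, 1], [0, 0, -20.5, 0, 1], [0, 0, -20.5, 0, 1]]]}}

```text
time_s: 41.85
eef_pos: [0.4137, -0.2676, 0.2882]
eef_rot: [0.005, 0.995, 0.096, 0.004]
wrist_force: [0.7, -0.0, 0.0]
opening: 0.376
grasp_force: 59.3
```

```bash
python3 s.py; python3 -c "
from h import *
print(go([.5195,-.0443,.208]))"
```

```text
{'time_s': 41.85, 'eef_pos': [0.4137, -0.2676, 0.2882], 'wrist_force': [0.6528, -0.0326, 0.0164], 'torque': [0.0119, 0.028, -0.0725], 'grasp_force': 59.3437, 'opening': 0.376, 'q': [-0.8158, -0.0421, 1.7785, 0.0004, 1.3935, 0.5626]} tooly yaw -1.3785
[ 14.6  -19.97   7.92]
```

Call:
{"name": "servo_tool", "arguments": {"motion": [[[0, 0, 0, 0, 1]]]}}

```text
time_s: 41.95
eef_pos: [0.412, -0.2659, 0.2825]
eef_rot: [0.001, 0.995, 0.096, 0.001]
wrist_force: [0.2, -0.8, -0.1]
opening: 0.381
grasp_force: 59.3
```

```bash
python3 - <<'E'
from h import *
im,P,c=cam("wrist");save("w11",im)
E
```

```text
(no output)
```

View pics/w11.png

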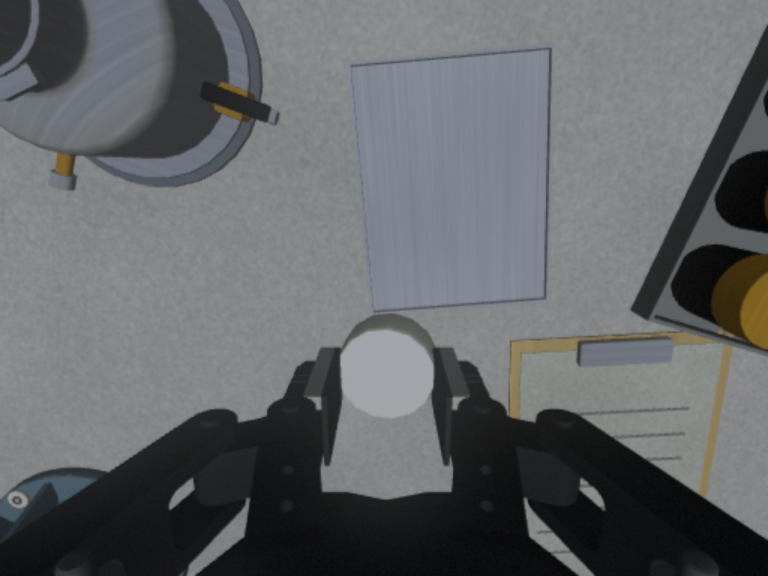

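The tablet is held at (387,367) between the pads and the tray is empty. Carry it to the tank.

Call:
{"name": "servo_tool", "arguments": {"motion": [[[2.4, -3.3, 0, 0, 1], [5.1, -6.9, 0, 0, 1], [7.8, -10.5, 0, 0, 1], [10.5, -14.1, 0, 0, 1], [13, -17.5, 0, 0, 1]]]}}

```text
time_s: 42.5
eef_pos: [0.5048, -0.0667, 0.2779]
eef_rot: [-0.001, 0.995, 0.096, -0.002]
wrist_force: [-0.4, -1.0, -0.1]
opening: 0.382
grasp_force: 59.4
```

Call:
{"name": "servo_tool", "arguments": {"motion": [[[1.7, -2.35, 0, 0, 1], [1.7, -2.35, 3, 0, 1], [1.7, -2.35, 6, 0, 1], [1.7, -2.35, 7.4, 0, 1], [1.7, -2.35, 7.4, 0, 1]]]}}

```text
time_s: 43.0
eef_pos: [0.5152, -0.042, 0.2028]
eef_rot: [-0.002, 0.995, 0.096, -0.004]
wrist_force: [0.1, 0.4, -0.5]
opening: 0.377
grasp_force: 59.4
```

Call:
{"name": "servo_tool", "arguments": {"motion": [[[0, 0, 0, 0, 1], [0, 0, 0, 0, 1]]]}}

```text
time_s: 43.2
eef_pos: [0.5187, -0.0433, 0.2082]
eef_rot: [0.0, 0.995, 0.096, 0.001]
wrist_force: [0.2, 0.3, -0.5]
opening: 0.375
grasp_force: 59.4
```

```bash
python3 s.py; python3 -c "
from h import *
print(go([.5195,-.0443,.208]))
im,P,c=cam('wrist');im=im.astype(int)
R=rot(ctrl.get_obs());k=(im.min(-1)>120)&(im.max(-1)-im.min(-1)<25)&(np.hypot(P[...,0]-.52,P[...,1]+.044)<.04)&(P[...,2]>.175)&(P[...,2]<.215)
print(k.sum(),np.round(np.nanpercentile(P[k],[2,50,98],0),4).tolist())"
```

```text
{'time_s': 43.2, 'eef_pos': [0.5187, -0.0433, 0.2082], 'wrist_force': [0.2074, 0.3248, -0.4859], 'torque': [-0.0052, 0.0388, 0.0077], 'grasp_force': 59.4247, 'opening': 0.3752, 'q': [-0.3116, 0.1075, 1.7919, 0.0, 1.2402, 1.0677]} tooly yaw -1.3793
[0.06 0.11 0.02]
2974 [[0.5039, -0.0574, 0.1884], [0.5201, -0.0427, 0.1907], [0.5346, -0.028, 0.1927]]
```

Tablet centred over the mouth (top at 191 mm). Release and retreat.

Call:
{"name": "servo_tool", "arguments": {"motion": [[[0, 0.1, 0, 0, 1], [0, 0.1, 0, 0, 0], [0, 0.1, 0, 0, -0.4], [0, 0.1, 0, 0, -0.4], [0, 0.1, 0, 0, -0.4]]]}}

```text
time_s: 43.75
eef_pos: [0.5181, -0.0438, 0.2071]
eef_rot: [0.0, 0.995, 0.096, 0.0]
wrist_force: [0.2, 0.3, -1.1]
opening: 0.701
grasp_force: 0.0
```

Call:
{"name": "servo_tool", "arguments": {"motion": [[[0, 0, -4, 0, -1], [0, 0, -8, 0, -1], [0, 0, -12, 0, -1], [0, 0, -14, 0, -1], [0, 0, -14, 0, -1]]]}}

```text
time_s: 44.25
eef_pos: [0.5196, -0.0442, 0.351]
eef_rot: [0.001, 0.995, 0.096, 0.003]
wrist_force: [0.7, -0.6, -0.6]
opening: 0.999
grasp_force: 0.0
```

Call:
{"name": "servo_tool", "arguments": {"motion": [[[-3, 0, 0, 0, -1], [-6, 0, 0, 0, -1], [-6, 0, 0, 0, -1], [-6, 0, 0, 0, -1]]]}}

```text
time_s: 44.65
eef_pos: [0.4588, -0.0552, 0.346]
eef_rot: [-0.0, 0.995, 0.095, -0.0]
wrist_force: [0.3, 0.4, -0.1]
opening: 1.003
grasp_force: 0.0
```

```bash
python3 s.py; python3 tabs.py; python3 - <<'E'
from fit import *
from plate import plate
im,P,c=cam("wrist");save("w12",im)
k=(im.min(-1)>100)&(np.hypot(P[...,0]-.5195,P[...,1]+.0443)<.06)&(P[...,2]<.1)
print("white in tank",k.sum(),np.nanpercentile(P[k],[2,50,98],0).round(3).tolist())
im,P,c=cam("scene")
C=np.array([.469,.310,.070]);n=np.array([-.334,-.065,.94]);n/=np.linalg.norm(n)
D=P-C;h=D@n;k=(h>.046)&(h<.058)&(np.linalg.norm(D,axis=-1)<.1);print("bar on rest",k.sum(),P[k].mean(0).round(3))
E
```

```text
{'time_s': 44.65, 'eef_pos': [0.4588, -0.0552, 0.346], 'wrist_force': [0.3175, 0.3548, -0.0891], 'torque': [-0.0188, 0.0073, 0.0016], 'grasp_force': 0.0, 'opening': 1.0029, 'q': [-0.3776, -0.1452, 1.7582, 0.0002, 1.5295, 1.0019]} tooly yaw -1.3795
white in tank 2611 [[0.476, -0.084, 0.013], [0.517, -0.045, 0.015], [0.554, -0.006, 0.07]]
bar on rest 105 [0.457 0.303 0.119]
```

View pics/w12.png

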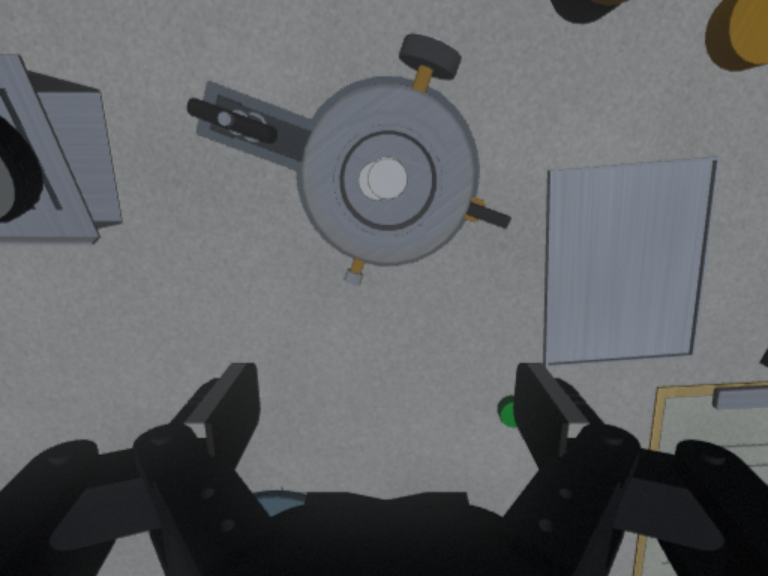

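The tablets are stacked inside the tank at (387,178) (top at about 70 mm, i.e. three high), the tray is empty, and the cap is still on the rest. Handing in.

```bash
python3 -c "
from h import *
print(ctrl.hand_in())"
```

```text
the job is handed in; nothing more can be done
None
```

The job is handed in, with no verdict returned: the clamp screw took a firm 0.5 N m twist for over half a second, the cap was opened in the right order and lies flat and centred on the drip rest, and all three tablets are in the open tank.

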